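# Empty the relay feed bin and lock its gate

## Robot

A 6-joint arm with a two-finger parallel gripper is mounted at the origin on the work surface. World frame = base frame: x ahead of the robot, y to its left, z up, the work surface at z = 0. Lengths are in mm, angles in rad, forces in N, time in s.
With the tool pointing down it reaches from about 350 to 875 mm from the base axis. Payload 4.2 kg.
Tool frame: the origin (TCP) lies at the very end of the fingers, on their centre line; the grasp point (between the pads) lies 19 mm behind it; z points along the fingers, y is the direction in which the jaws open and shut (so a half turn about z gives the same grasp; the last joint's range is limited). The gripper opens to 85 mm and grips with 20 to 120 N. Pads are 22 mm wide; open, the fingers measure 114 mm over their backs; the gripper's body (76 mm by 85 mm) begins 54 mm behind the grasp point. The pads swing forward as they close: fully open they stand 13 mm farther back than shut.
Start: joints at [1.376, 0.385, 0.008, 0, -1.194, -0.259], TCP at [273.956, 561.736, 231.312] pointing down, gripper open.
Joint ranges: [-3.14, 3.14], [-1.21, 2.06], [-1.07, 1.41], [-3.16, 2.05], [-2.99, -0.16], [-3.1, 3.1]. Speed limits (rad/s): [2.79, 2.79, 3.14, 3.14, 3.14, 3.14].

## Interface

Orientations are given as a unit quaternion [x, y, z, w].
In Python, from bench import arm, optics, job gives the robot as it stands.
- The arm moves only by the tool send_rows, never from a script. Its argument "steps" is a list that holds one entry, the list of rows, each a list of 5 numbers: the shift along the tool's x, y, z in cm, then the turn about the tool's z in rad, then the opening, from 0 (shut) to 1 (fully open). A call has 1 to 10 rows; each row shifts and turns the pose as measured when the row begins, along the tool's axes as they then stand; what a row does not reach is not made up. A row lasts 1/12 s, in which the tool goes at most 41.7 mm and 7.16 degrees, less where a joint would pass 70% of its speed; a pose out of reach is approached as far as the arm can. A call with a gripper value outside its range is refused whole. The fingers move at their own pace and stop on an object; the grip force is fixed at half the most. Time passes only in rows, so rows that do not move let the fingers close. It gives the time, the measured TCP pose, the force and the opening at its end, in the units of the state.
- arm.read_state(): the state, without advancing time (a new reading comes with each control period).
- optics.get_image(name): name is "scene" or "top"; returns (picture, depth): 384x512x3 uint8, blue, green, red; 384x512 float32, mm along the optical axis (not along the pixel's ray), 0 where there is no reading.
- optics.get_calibration(name): a dict with "K" (3x3 intrinsics, pixels), "k1" (the pictures are not rectified: a ray, as slopes to the right and down, at radius r is drawn at 1 + k1 r^2 times it, then the intrinsics apply), "rvec" (rotation vector, rad) and "tvec" (3), from world to camera coordinates, as OpenCV has them. Camera axes: x right, y down, z forward; pixel columns grow to the right and rows downward; lengths in mm; the calibration is good to about 2 mm. A picture is of the moment at which its call begins. get_calibration takes no time and is no camera call.
- job.job_done(): hands the job in, once; it reports no verdict.
The state is a dict: "clock": time; "joints": joint angles; "joint_vel": joint speeds; "joint_efforts": joint torques, N m; "position": TCP position; "ee_rot": TCP orientation; "contact_force": force on the tool from outside, world axes, zero at the start; "wrist_torque": the same for the moment, N m; "gripper_width": finger opening in mm.
Only numpy, scipy, OpenCV 4.12 (cv2) and the standard library are available. Lean on these libraries where they do the work, as an engineer would, in place of code of your own. Each camera call takes 0.05 s, during which the arm holds its last target. There are 200 camera calls.

## Task

Empty the feed bin: slide the tray under its outlet, centred, pull the gate fully out so that every relay in the bin drops into the tray, then push the gate fully shut and clip the spring clip from its wooden block over the two flanges at the lock spot so that it holds the gate shut. Bring the tray back, standing flat and square within its taped bay, with all relays in it, the ones lying about on the bench too (the bench ones may go in at any time). Leave the spray can, screwdriver and multimeter alone.

Things in the scene. Friction and masses are not known exactly. Their poses are not given: they have to be found in the camera images.
- bin: grey feed bin on four legs, fixed, 220 mm high, open on top; origin on the bench below the middle of its outlet, x away from the robot at yaw 0. Shaft 72 x 72 mm outside, 64 inside, front upright; the clear back slopes outward to x +95 mm. Legs 14 mm square at x +-78, y +-62 mm: between them, along the bin's own y, runs a free tunnel for the tray, 74 mm high
- gate (a joint): flat slide gate that is the bin's floor, relays lie on it: 0 = shut, 0.075 m = fully pulled out along the bin's -x (towards the robot). Stays where left; about 2 N friction. Its front end is an upturned flange 4 mm thick, 140 mm wide, top 114 mm above the bench; shut, it lies against the bin's fixed stop flange, 75 mm in front of the shaft, the two together 8.5 mm thick
- gate_tab (a point): top centre (114 mm above the bench) of the gate's black pull tab, moving with the gate; axes as the bin's. The tab is an upright plate in front of the gate's flange: 34 mm along x, 12 mm thick along y, 34 mm high below this point, 45 mm to the bin's -y side; pinch it across y from above
- lock_spot (a point): place for the clip on the two flanges when the gate is shut: middle of their joint thickness, at their top edge (114 mm above the bench), 45 mm to the bin's +y side; fixed to the bin, axes as the bin's (x across the flanges). Bare flange reaches 25 mm to either side along y and 34 mm down
- tray: grey open tray, 110 (x) x 130 (y) x 42 mm high outside, walls and floor 4 mm, 0.3 kg; origin at the centre of its underside. Handle on its -y side: a low neck and an upright grip plate centred at y -130 mm, 12 mm thick along x, 34 mm along y, top 40 mm above the bench; pinch it across x from above and slide the tray
- bay: white tape rectangle flat on the bench, fixed, 150 (x) x 170 (y) mm inside the tape, open in the middle of its -y side for the tray's handle; origin at its centre. The tray starts in it
- clip: steel spring clip like a clothes peg, 24 mm wide along y, 65 g; origin on its pivot, z up, x across the jaws. Jaws reach 42 mm down, two flared handles 43 mm up, 37 mm over their tops; squeezed fully they are parallel, 17 mm over their outsides, and the jaws gape 27 mm. Starts on the wooden block's fin, pivot 14 mm above the fin's top; fit it so on the flanges too
- clip_jaw (a joint): hinge of the clip (rad): 0 = jaws parallel around 8.5 mm, -0.2 = jaw tips shut, 0.45 = squeezed fully open; sprung shut with about 8 N at the jaws; squeezing takes 8 to 12 N at the handles, 30 mm above the pivot. It may ride up 5 to 10 mm with the fingers as they squeeze or let go
- block: wooden block 80 x 100 x 40 mm, fixed, with an upright aluminium fin on its middle (8.5 mm thick along x, 60 mm along y, top at 76 mm above the bench), parking place of the clip; origin at the centre of its underside
- spray_can: white spray can, 54 mm diameter, 170 mm high; bystander, leave alone; origin under its centre
- screwdriver: yellow-handled screwdriver lying on the bench; bystander, leave alone
- meter: yellow multimeter 150 x 75 x 35 mm lying flat; bystander, leave alone; origin at the centre of its underside
- relay_in1: black box-shaped relay, 24 (x) x 20 (y) x 18 (z) mm, 20 g, thin grey base; origin at the centre of its underside; lies inside the bin on the gate at the start (absent in some starts)
- relay_in2: black box-shaped relay, 24 (x) x 20 (y) x 18 (z) mm, 20 g, thin grey base; origin at the centre of its underside; lies inside the bin on the gate at the start (absent in some starts)
- relay_in3: black box-shaped relay, 24 (x) x 20 (y) x 18 (z) mm, 20 g, thin grey base; origin at the centre of its underside; lies inside the bin on the gate at the start (absent in some starts)
- relay_in4: black box-shaped relay, 24 (x) x 20 (y) x 18 (z) mm, 20 g, thin grey base; origin at the centre of its underside; lies inside the bin on the gate at the start (absent in some starts)
- relay1: black box-shaped relay, 24 (x) x 20 (y) x 18 (z) mm, 20 g, thin grey base; origin at the centre of its underside; lies loose on the bench at the start (absent in some starts)
- relay2: black box-shaped relay, 24 (x) x 20 (y) x 18 (z) mm, 20 g, thin grey base; origin at the centre of its underside; lies loose on the bench at the start (absent in some starts)
- relay3: black box-shaped relay, 24 (x) x 20 (y) x 18 (z) mm, 20 g, thin grey base; origin at the centre of its underside; lies loose on the bench at the start (absent in some starts)
- relay4: black box-shaped relay, 24 (x) x 20 (y) x 18 (z) mm, 20 g, thin grey base; origin at the centre of its underside; lies loose on the bench at the start (absent in some starts)
- relay5: black box-shaped relay, 24 (x) x 20 (y) x 18 (z) mm, 20 g, thin grey base; origin at the centre of its underside; lies loose on the bench at the start (absent in some starts)

How it is judged:
By the outcome, as a careful person would: the job done as asked, in the order asked, and still so for the second after the job is handed in, with the robot touching nothing.
Of relay_in1, relay_in2, relay_in3, relay_in4 only 2 to 4 are there at a start; the rules pass over those that are not, and their reading is None.
Of relay1, relay2, relay3, relay4, relay5 only 2 to 4 are there at a start; the rules pass over those that are not, and their reading is None.
At some moment in a run one of relay1, relay2, relay3, relay4, relay5 may be knocked a few centimetres aside while the robot is not near it.
It also fails if it takes over 210 s, if anything falls off the work surface, if the arm or the gripper's body presses on something with over 40 N, if the wrist force passes 120 N, or if a joint passes its speed limit or range.

## Working session

There is one attempt and no reset: what is moved stays moved. The work goes in short steps, Python scripts to look and compute and a tool call to move; the robot and the scene stay as the last step left them, time stands still between calls to the robot, and variables do not carry over. Pictures are saved under pics/ and viewed, about 12 in all and at most 16, crops included, and the job is handed in when it is done.

Besides the shell and the picture viewer there is one more tool, called as name(argument=value, ...) on one line, values as JSON. send_rows: Moves the arm, as the interface text tells. Its arguments: {"type":"object","properties":{"steps":{"type":"array","items":{"type":"array","items":{"type":"array","items":{"type":"number"}}}}},"required":["steps"]}

```bash
ls; mkdir -p pics; cat > h.py <<'E'
import numpy as np, cv2
from bench import arm, optics, job
def cal(n):
    c=optics.get_calibration(n); K=np.array(c["K"],float); R=cv2.Rodrigues(np.array(c["rvec"],float))[0]; t=np.array(c["tvec"],float).ravel()
    return K,float(c["k1"]),R,t
def rays(n,uv):
    K,k1,R,t=cal(n); uv=np.atleast_2d(np.array(uv,float))
    d=(uv-K[:2,2])/[K[0,0],K[1,1]]; s=d.copy()
    for _ in range(20): s=d/(1+k1*(s**2).sum(1,keepdims=True))
    return -R.T@t, s, R, t
def on_plane(n,uv,z):
    C,s,R,t=rays(n,uv); D=np.c_[s,np.ones(len(s))]@R
    return C+D*((z-C[2])/D[:,2:3])
def with_depth(n,uv,dep):
    C,s,R,t=rays(n,uv); P=np.c_[s,np.ones(len(s))]*np.array(dep).reshape(-1,1)
    return (P-t)@R
def cloud(n,dep):
    v,u=np.mgrid[:dep.shape[0],:dep.shape[1]]
    return with_depth(n,np.c_[u.ravel(),v.ravel()],dep.ravel()).reshape(*dep.shape,3)
def project(n,P):
    K,k1,R,t=cal(n); p=np.atleast_2d(P)@R.T+t; s=p[:,:2]/p[:,2:]; s=s*(1+k1*(s**2).sum(1,keepdims=True))
    return s*[K[0,0],K[1,1]]+K[:2,2]
def snap(n,f=None):
    im,d=optics.get_image(n); im=np.array(im); d=np.array(d)
    if f: cv2.imwrite(f"pics/{f}.png",cv2.resize(im,None,fx=1.5,fy=1.5,interpolation=cv2.INTER_CUBIC))
    return im,d
E
python3 - <<'E'
from h import *
for n in("scene","top"):
    im,d=snap(n,n+"0"); np.savez(f"{n}0.npz",im=im,d=d); K,k1,R,t=cal(n); print(n,K[0],k1,-R.T@t,(d>0).mean())
    print(on_plane(n,[[0,0],[511,0],[511,383],[0,383]],0).round())
print(arm.read_state())
E
```

```text
pics
scene [459.32927058   0.         257.55257629] -0.03900910601149745 [1045.47786995  976.85516634  823.68388925] 0.99591064453125
[[  957. -3104.     0.]
 [-2502. -1271.     0.]
 [  359.   790.     0.]
 [ 1234.   299.     0.]]
top [453.06539481   0.         265.92739133] 0.0037268968972922097 [ 412.67648591  103.84320962 1366.99474133] 0.99578857421875
[[1141.  970.    0.]
 [1127. -635.    0.]
 [ -26. -582.    0.]
 [ -34.  910.    0.]]
{'clock': 0.1, 'joints': array([ 1.37560973e+00,  3.85498687e-01,  6.73538128e-03, -3.87938317e-04,
       -1.19400072e+00, -2.58616307e-01]), 'joint_vel': array([-0.00155798, -0.00139805,  0.00372352,  0.00321002,  0.00116581,
       -0.0014224 ]), 'joint_efforts': array([-4.74136596e-04, -3.93318665e+01,  1.88928562e+01,  4.19795707e+00,
       -2.60819812e-03,  5.46583877e-06]), 'position': array([273.74951506, 561.27379046, 230.31586029]), 'ee_rot': array([ 9.74351534e-01, -2.25029081e-01, -1.49003524e-04,  9.89072057e-04]), 'contact_force': array([0.8877118 , 0.14834894, 0.76927901]), 'wrist_torque': array([ 0.00102916, -0.02666508, -0.03494188]), 'gripper_width': 85.13528390813937}
```

View pics/top0.png

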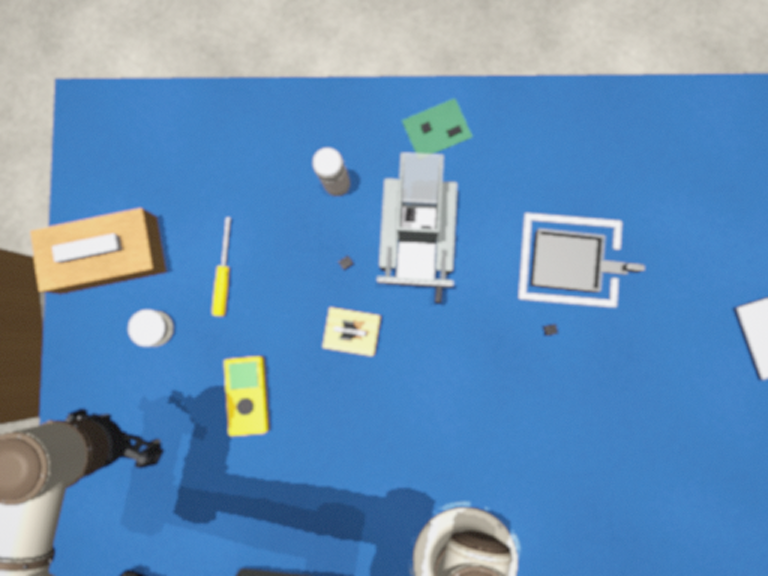

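View pics/scene0.png

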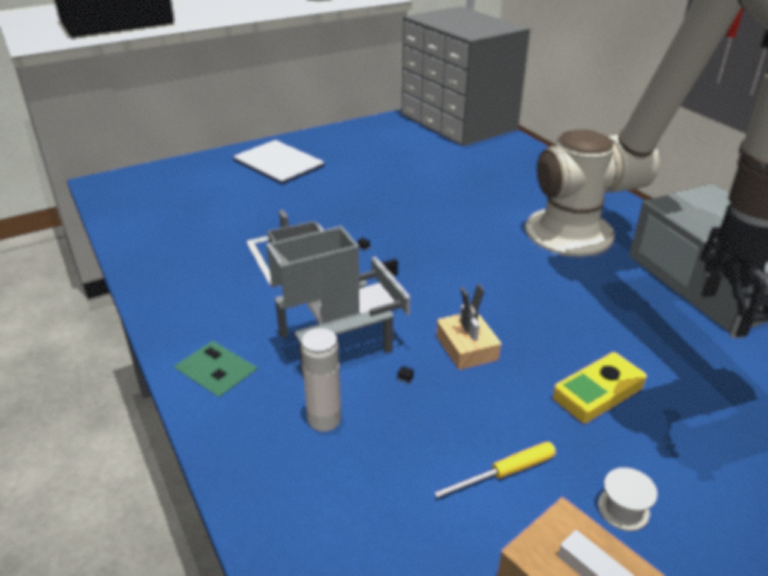

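```bash
cat > m.py <<'E'
from h import *
def rect(P):
    (c,s,a)=cv2.minAreaRect(P[:,:2].astype(np.float32)); return np.round(c,1),np.round(s,1),round(a,1)
def comps(mask,amin=15):
    n,l,st,ce=cv2.connectedComponentsWithStats(mask.astype(np.uint8))
    return [(l==i) for i in range(1,n) if st[i,4]>=amin]
def masks(n,im):
    hsv=cv2.cvtColor(im,cv2.COLOR_BGR2HSV).astype(int); return hsv[...,0],hsv[...,1],hsv[...,2]
E
python3 - <<'E'
from m import *
z=np.load("top0.npz"); im,d=z["im"],z["d"]; X=cloud("top",d); H,S,V=masks("top",im)
print("bench z noise",[ (round(float(np.median(X[r:r+10,c:c+10,2])),1),round(float(X[r:r+10,c:c+10,2].std()),1)) for r,c in((300,320),(60,100),(250,400))])
# bench dark things
dark=(V<75)&(X[...,2]<40)
for m in comps(dark,8):
    v,u=np.nonzero(m)
    if len(u)<400:
        P=on_plane("top",np.c_[u,v],18); print("dark",len(u),u.mean().round(),v.mean().round(),P.mean(0).round(),np.median(X[m][:,2]).round(1),rect(P))
def region(name,m,zz):
    v,u=np.nonzero(m); P=on_plane("top",np.c_[u,v],zz); print(name,len(u),rect(P),"z",np.percentile(X[m][:,2],[5,50,95]).round(1))
    return P
W=np.zeros_like(V,bool)
def box(a,b,c,e): m=W.copy(); m[b:e,a:c]=1; return m
notblue=~((H>95)&(H<125)&(S>110))
region("tape+tray",box(335,135,440,210)&notblue,0)
b=box(335,135,425,210)
for m in comps(b&(V>190)&(S<80),50): region("tape",m,0)
for m in comps(b&(X[...,2]>25)&notblue,30): region("tray hi",m,42)
blk=box(210,200,258,240)&(H>8)&(H<35)&(S>40)
for m in comps(blk,50): region("block",m,40)
for lo,hi in((70,100),(100,140)):
  m=box(210,200,258,240)&(X[...,2]>lo)&(X[...,2]<hi); 
  if m.sum(): print("clip",lo,X[m].mean(0).round(1),m.sum(),rect(X[m]))
bb=box(245,95,312,205)
for lo,hi in((60,90),(100,125),(205,240)):
  for m in comps(bb&(X[...,2]>lo)&(X[...,2]<hi),10): print("bin",lo,m.sum(),X[m].mean(0).round(1),rect(X[m]))
m=box(255,180,310,196)&(X[...,2]>104)&(X[...,2]<124); P=X[m]; print(np.polyfit(P[:,1],P[:,0],1))
E
```

```text
bench z noise [(0.2, 2.9), (-0.5, 3.0), (-0.0, 136.0)]
dark 12 90.0 382.0 [-24. 636.  18.] 16.0 (array([-24.7, 635.3]), array([21.3,  3.5]), 72.6)
dark 69 174.0 382.0 [-23. 394.  18.] 24.8 (array([-25. , 385.3]), array([95.8,  8.3]), 84.2)
tape+tray 3429 (array([ 585.3, -241.5]), array([249.7, 181.6]), 85.0) z [-2.6  3.5 42.1]
tape 1214 (array([ 587.5, -218. ]), array([200.5, 179.6]), 85.1) z [-3.7  1.1  5.9]
tape 1195 (array([ 581.6, -207. ]), array([113.4,  97.2]), 83.5) z [-0.5  4.3 10.2]
tape 85 (array([ 578.3, -299.1]), array([35.2, 27.5]), 77.4) z [-1.2  6.1 11.2]
tray hi 376 (array([ 581.3, -202.6]), array([133.6, 112.1]), 83.8) z [27.4 40.5 46. ]
tray hi 41 (array([ 567.5, -324.9]), array([24.6, 13.1]), 80.2) z [26.6 38.8 42.8]
block 722 (array([442.8, 218.4]), array([99.4, 74.9]), 80.6) z [35.1 40.2 89.5]
clip 70 [442.  220.4  85.1] 75 (array([440.1, 222.3]), array([17.3, 57.4]), 0.0)
clip 100 [442.3 221.4 122.4] 80 (array([442.1, 221.5]), array([21.1, 36.2]), 81.3)
bin 60 560 [650.8 145.   83.3] (array([648.9, 144.3]), array([ 31. , 170.6]), 86.7)
bin 60 566 [644.7  36.6  83.4] (array([642.6,  36.4]), array([ 31. , 170.4]), 85.7)
bin 60 245 [658.1  87.3  78.8] (array([658.8,  90.2]), array([64.2, 39.5]), 86.9)
bin 60 590 [577.   94.8  78.5] (array([576.5,  94.9]), array([69.8, 68.4]), 86.6)
bin 100 47 [677.1  86.6 112.4] (array([677.2,  87.2]), array([63.4, 11.4]), 76.8)
bin 100 37 [609.9  92.7 112.8] (array([609.9,  92.4]), array([70.2,  1.5]), 86.8)
bin 100 227 [528.5  88.3 113.5] (array([519.2,  98.7]), array([139.1,  41.6]), 84.4)
bin 205 424 [692.4  88.1 217.5] (array([676.3,  89. ]), array([ 72. , 134.8]), 86.7)
[9.85330994e-02 5.22934430e+02]
```

```bash
python3 - <<'E'
from h import *
z=np.load("top0.npz"); im=z["im"]
a=cv2.resize(im[95:245,205:315],None,fx=4,fy=4,interpolation=cv2.INTER_CUBIC)
z=np.load("scene0.npz"); im=z["im"]; b=cv2.resize(im[130:270,160:345],None,fx=4*600/560/1.2,fy=4*600/560/1.2,interpolation=cv2.INTER_CUBIC)
h=500; a=cv2.resize(a,(int(a.shape[1]*h/a.shape[0]),h)); b=cv2.resize(b,(800-a.shape[1],int(b.shape[0]*(800-a.shape[1])/b.shape[1])))
o=np.zeros((h,800,3),np.uint8); o[:,:a.shape[1]]=a; o[:b.shape[0],a.shape[1]:]=b[:h]; cv2.imwrite("pics/c1.png",o); print(a.shape,b.shape)
E
```

```text
(500, 366, 3) (328, 434, 3)
```

View pics/c1.png

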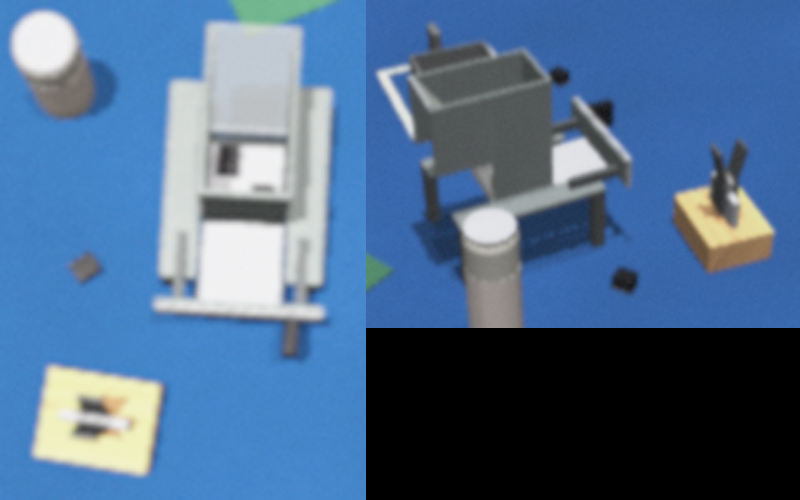

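```bash
cat >> m.py <<'E'
def go(x=None,y=None,z=None,yaw=None):
    s=arm.read_state(); p=s["position"]; q=s["ee_rot"]
    from scipy.spatial.transform import Rotation as Ro
    R=Ro.from_quat(q).as_matrix(); th=np.arctan2(R[1,0],R[0,0]); t=[p[i] if v is None else v for i,v in enumerate((x,y,z))]
    turn=0
    if yaw is not None:
        dy=(yaw-th+np.pi/2)%np.pi-np.pi/2; turn=-dy
        R2=Ro.from_euler("z",dy).as_matrix()@R
    else: R2=R
    dw=np.array(t)-p
    print(f"t={s['clock']:.1f} pos",p.round(1),"yaw",round(th,3),"w",round(float(s["gripper_width"]),1),"F",s["contact_force"].round(1),"j",s["joints"].round(2))
    print("  tool shift cm (pre-turn)",(R.T@dw/10).round(2),"turn",round(turn,3),"| after turn",(R2.T@dw/10).round(2))
def relays(im,d=None,n="top",zz=18):
    H,S,V=masks(n,im); out=[]
    big=cv2.resize(im,None,fx=4,fy=4,interpolation=cv2.INTER_CUBIC).astype(int)
    m=(big[...,0]<95)&(np.ptp(big,axis=2)<70)
    for c in comps(m,250):
        if c.sum()>3000: continue
        v,u=np.nonzero(c); uv=np.c_[(u+.5)/4-.5,(v+.5)/4-.5]; P=on_plane(n,uv,zz); out.append((uv.mean(0).round(1),rect(P)))
    return out
E
python3 - <<'E'
from m import *
z=np.load("top0.npz"); im,d=z["im"],z["d"]; X=cloud("top",d)
for r in relays(im): print(r)
a=np.radians(-3.4); O=np.array([646.5,90.5]); ex=np.array([np.cos(a),np.sin(a)]); ey=np.array([-np.sin(a),np.cos(a)])
L=np.dstack([(X[...,:2]-O)@ex,(X[...,:2]-O)@ey,X[...,2]])
hi=(L[...,2]>104)&(L[...,2]<124)
for y0 in range(-75,75,10):
    m=hi&(L[...,0]<-90)&(L[...,0]>-160)&(L[...,1]>=y0)&(L[...,1]<y0+10)
    if m.sum(): print(y0,m.sum(),np.percentile(L[m][:,0],[2,50,98]).round(1))
m=hi&(L[...,0]<-95)&(L[...,0]>-126); print("flange y",L[m][:,1].min(),L[m][:,1].max())
m=hi&(L[...,0]<-126)&(L[...,0]>-160); print("tab",L[m].mean(0),L[m].min(0),L[m].max(0))
# edges of flange bright line in image
v,u=np.nonzero((im[...,0]>150)&(im[...,2]>150)); k=(v>180)&(v<197)&(u>250)&(u<308)
P=on_plane("top",np.c_[u[k],v[k]],114); print(rect(P), rect((P[:,:2]-O)@np.c_[ex,ey]))
for nm,(lo,hi_,x0,x1) in dict(plates=(74,92,-75,90)).items():
    m=(L[...,2]>lo)&(L[...,2]<hi_)&(abs(L[...,1])<85)&(abs(L[...,0])<95); print(nm,L[m].min(0),L[m].max(0),np.percentile(L[m][:,:2],[1,99],axis=0))
m=(L[...,2]>210)&(abs(L[...,0])<110)&(abs(L[...,1])<80); print("top",np.percentile(L[m][:,:2],[.5,99.5],axis=0))
E
```

```text
(array([283.7,  84.9]), (array([855.4,  72.3]), array([17. , 16.8]), 26.8))
(array([302.4,  87.3]), (array([847.8,  15.3]), array([12.9, 26. ]), 24.8))
(array([272.7, 142.3]), (array([677.9, 105.9]), array([11.9, 24.9]), 83.6))
(array([278.1, 157.5]), (array([631.6,  89.7]), array([74.7, 17.4]), 86.5))
(array([398.2, 174.2]), (array([ 579.4, -268. ]), array([ 5.6, 95.1]), 85.3))
(array([366.3, 219.6]), (array([ 445.6, -170.5]), array([11.5, 18.3]), 15.9))
(array([177.1, 261.8]), (array([320.8, 389.7]), array([140.4,   2.9]), 4.9))
(array([293.6, 369.2]), (array([13.2, 47.3]), array([ 8.9, 41.7]), 64.8))
(array([175.1, 381.9]), (array([-21. , 370.6]), array([ 11.9, 135.5]), 0.3))
(array([ 88. , 382.1]), (array([-23.2, 640.9]), array([ 9.8, 44.5]), 0.2))
-75 5 [-114.9 -112.2 -109.4]
-65 12 [-115.7 -112.3 -109.2]
-55 34 [-149.3 -127.1 -110.1]
-45 38 [-149.8 -124.7 -108.3]
-35 16 [-116.8 -112.6 -108.7]
-25 10 [-116.6 -112.1 -109.2]
-15 12 [-115.7 -112.6 -109.5]
-5 9 [-116.1 -112.9 -109.9]
5 14 [-116.7 -113.7 -108.1]
15 16 [-116.9 -112.9 -108.5]
25 11 [-116.8 -112.  -109.5]
35 12 [-115.7 -112.4 -109.7]
45 9 [-116.3 -113.3 -110.3]
55 14 [-116.7 -113.7 -108.5]
65 8 [-116.6 -113.1 -108.7]
flange y -69.52612172472227 680.9915952951517
tab [-138.4387758   -44.76854607  114.06124736] [-149.9115133   -49.50591284  109.21440199] [-127.1121798   -40.08224113  119.4264167 ]
(array([537.8,  97. ]), array([138.9,  25.1]), 89.9) (array([-108.9,    0. ]), array([ 25.1, 138.9]), 3.3)
plates [-94.98318701 -68.8369328   74.01122141] [84.54154862 69.33568732 91.93337654] [[-93.11482377 -67.78756996]
 [ 81.98428661  68.38852591]]
top [[-37.20384019 -35.61135265]
 [ 96.65308558  36.15650249]]
```

```bash
cat >> m.py <<'E'
def relay_at(im,u,v,n="top",w=9,zz=18,k=.5,h0=18):
    p=im[v-w:v+w+1,u-w:u+w+1]; big=cv2.resize(p,None,fx=6,fy=6,interpolation=cv2.INTER_CUBIC).astype(float)
    bg=np.median(p[:,[0,-1]].reshape(-1,3),axis=0); dist=np.linalg.norm(big-bg,axis=2); m=dist>k*dist.max()
    cs=comps(m,100); c=max(cs,key=lambda c:c.sum()); vv,uu=np.nonzero(c); uv=np.c_[(uu+.5)/6-.5+u-w,(vv+.5)/6-.5+v-w]
    P=on_plane(n,uv,zz); r=rect(P); return uv.mean(0).round(1),P.mean(0).round(1),r
E
python3 - <<'E'
from m import *
for n,pts in (("top",[(230,175),(366,219)]),("scene",[(270,249),(243,162)])):
    im=np.load(n+"0.npz")["im"]
    for p in pts:
        for k in (.4,.5): print(n,k,relay_at(im,*p,n=n,k=k,zz=14 if n=="top" else 9))
go(446,-170,150,0)
E
```

```text
top 0.4 (array([230.4, 174.9]), array([580. , 233.6,  14. ]), (array([580.1, 233.6]), array([23.9, 25.7]), 32.2))
top 0.5 (array([230.4, 174.9]), array([580. , 233.5,  14. ]), (array([580.1, 233.5]), array([22.5, 24.1]), 33.8))
top 0.4 (array([366.3, 219.5]), array([ 445.7, -171.7,   14. ]), (array([ 445.7, -171.8]), array([21.3, 27.9]), 11.3))
top 0.5 (array([366.3, 219.5]), array([ 445.7, -171.7,   14. ]), (array([ 445.6, -171.8]), array([20.1, 26.5]), 13.0))
scene 0.4 (array([270. , 249.3]), array([581.1, 234.5,   9. ]), (array([580.8, 234.4]), array([35.3, 30.4]), 34.3))
scene 0.5 (array([270. , 249.3]), array([581. , 234.4,   9. ]), (array([580.7, 234.4]), array([32.2, 28.9]), 33.3))
scene 0.4 (array([238.9, 164. ]), array([ 460.3, -168.6,    9. ]), (array([ 459.3, -162.9]), array([80.5, 42. ]), 62.9))
scene 0.5 (array([242.1, 162.2]), array([ 445.9, -173.1,    9. ]), (array([ 445.5, -173.3]), array([44.9, 25. ]), 62.4))
t=0.1 pos [273.7 561.3 230.3] yaw -0.454 w 85.1 F [0.9 0.1 0.8] j [ 1.38  0.39  0.01 -0.   -1.19 -0.26]
  tool shift cm (pre-turn) [47.55 58.15  8.15] turn -0.454 | after turn [17.22 73.11  8.18]
```

send_rows(steps=[[[0, 0, 0, 0.11, 1], [0, 0, 0, 0.11, 1], [0, 0, 0, 0.11, 1], [0, 0, 0, 0.11, 1], [0, 0, 0, 0.1, 1], [0, 0, 0, 0, 1]]])

```text
clock: 0.6
position: [272.8, 559.4, 226.3]
ee_rot: [0.873, -0.488, 0.001, 0.005]
contact_force: [-0.4, 0.2, 0.0]
gripper_width: 85.5
```

```bash
python3 -c "
from m import *
go(580.5,234,150,-.99)"
```

```text
t=0.6 pos [272.8 559.4 226.3] yaw -1.02 w 85.5 F [-0.4  0.2  0. ] j [ 1.38  0.39  0.   -0.   -1.19 -0.82]
  tool shift cm (pre-turn) [43.78 -9.27  7.8 ] turn -0.03 | after turn [44.04 -7.93  7.82]
```

send_rows(steps=[[[4, -0.8, 0.5, 0, 1], [4, -0.8, 0.5, 0, 1], [4, -0.8, 0.5, 0, 1], [4, -0.8, 0.5, 0, 1], [4, -0.8, 0.5, 0, 1], [4, -0.8, 0.5, 0, 1], [4, -0.8, 0.5, 0, 1], [4, -0.8, 0.5, 0, 1], [4, -0.8, 0.5, 0, 1], [4, -0.8, 0.5, 0, 1]]])

```text
clock: 1.43
position: [555.5, 263.8, 173.9]
ee_rot: [0.884, -0.468, -0.001, 0.005]
contact_force: [0.8, 0.2, 0.9]
gripper_width: 85.8
```

```bash
python3 -c "
from m import *
go(580.5,234,60,-.99)"
```

```text
t=1.4 pos [555.5 263.8 173.9] yaw -0.975 w 85.8 F [0.8 0.2 0.9] j [ 0.71  0.42 -0.09  0.   -1.07 -0.11]
  tool shift cm (pre-turn) [ 3.82 -0.51 11.4 ] turn 0.015 | after turn [ 3.82 -0.57 11.4 ]
```

send_rows(steps=[[[1.9, -0.2, 1.5, 0, 1], [1.2, -0.2, 3, 0, 1], [0, 0, 3.5, 0, 1], [0, 0, 2, 0, 1], [0, 0, 0, 0, 1]]])

```text
clock: 1.85
position: [583.2, 229.6, 69.6]
ee_rot: [0.884, -0.468, 0.0, 0.005]
contact_force: [-0.8, 0.7, 0.2]
gripper_width: 85.3
```

```bash
python3 -c "
from m import *
go(580.5,234,5,-.99)"
```

```text
t=1.9 pos [583.2 229.6  69.6] yaw -0.974 w 85.3 F [-0.8  0.7  0.2] j [ 0.64  0.54 -0.18  0.01 -0.86 -0.04]
  tool shift cm (pre-turn) [-0.55 -0.08  6.46] turn 0.016 | after turn [-0.55 -0.07  6.46]
```

send_rows(steps=[[[-0.5, 0, 2.5, 0, 1], [0, 0, 2.5, 0, 0.6], [0, 0, 1.2, 0, 0.5], [0, 0, 0.3, 0, 0.2], [0, 0, 0, 0, 0.1], [0, 0, 0, 0, 0.1], [0, 0, 0, 0, 0.1], [0, 0, 0, 0, 0.1]]])

```text
clock: 2.52
position: [584.3, 236.2, 9.5]
ee_rot: [0.887, -0.462, 0.003, 0.001]
contact_force: [0.2, -0.5, -0.3]
gripper_width: 18.2
```

```bash
python3 -c "
from m import *
go(580.5,234,100,-.99)"
```

```text
t=2.5 pos [584.3 236.2   9.5] yaw -0.961 w 18.2 F [ 0.2 -0.5 -0.3] j [ 0.64  0.62 -0.23  0.01 -0.73 -0.04]
  tool shift cm (pre-turn) [ 0.03  0.43 -9.05] turn 0.029 | after turn [ 0.04  0.43 -9.05]
```

send_rows(steps=[[[0, 0, 0, 0, 0.1], [0, 0, 0, 0, 0.1], [0, 0, -3, 0, 0.1], [0, 0, -4, 0, 0.1], [0, 0, -4, 0, 0.1], [0, 0, -4, 0, 0.1]]])

```text
clock: 3.02
position: [579.0, 234.2, 157.2]
ee_rot: [0.886, -0.463, -0.002, 0.009]
contact_force: [0.8, 0.4, -0.4]
gripper_width: 18.1
```

```bash
python3 -c "
from m import *
im,d=snap('top'); print(relay_at(im,230,175))
go(583,-160,180,-.1)"
```

```text
(array([233.6, 182.3]), array([557.2, 223.3,  18. ]), (array([556.8, 222.9]), array([13.8, 13.3]), 83.3))
t=3.1 pos [584.2 236.4 167.8] yaw -0.96 w 18.1 F [2.8 0.7 7.4] j [ 0.65  0.44 -0.07  0.01 -1.06 -0.04]
  tool shift cm (pre-turn) [32.43 22.82 -0.93] turn -0.86 | after turn [ 3.85 39.46 -1.21]
```

send_rows(steps=[[[0, 0, -1.4, -0.12, 0.1], [0, 0, -1.4, -0.12, 0.1], [0, 0, -1.4, -0.12, 0.1], [0, 0, -1.4, -0.12, 0.1], [0, 0, -1.4, -0.12, 0.1], [0, 0, -1.4, -0.12, 0.1], [0, 0, -1, -0.12, 0.1], [0, 0, 0, 0, 0.1]]])

```text
clock: 3.73
position: [584.5, 237.5, 276.8]
ee_rot: [0.999, -0.043, 0.011, -0.003]
contact_force: [0.6, -0.7, 0.3]
gripper_width: 18.2
```

```bash
python3 -c "
from m import *
go(606,-175,250,-.108)"
```

```text
t=3.7 pos [584.5 237.5 276.8] yaw -0.085 w 18.2 F [ 0.6 -0.7  0.3] j [ 0.65  0.36  0.08  0.01 -1.27  0.84]
  tool shift cm (pre-turn) [ 5.59 40.93  2.53] turn 0.023 | after turn [ 6.52 40.79  2.55]
```

send_rows(steps=[[[0.5, 4, 0, 0, 0.1], [0.5, 4, 0, 0, 0.1], [0.5, 4, 0, 0, 0.1], [0.5, 4, 0, 0, 0.1], [0.5, 4, 0, 0, 0.1], [0.5, 4, 0, 0, 0.1], [0.5, 4, 0, 0, 0.1], [0.5, 4, 0, 0, 0.1], [0.5, 4, 0, 0, 0.1], [0.5, 4, 0, 0, 0.1]]])

```text
clock: 4.57
position: [594.1, -171.1, 268.6]
ee_rot: [0.999, -0.052, 0.011, -0.006]
contact_force: [0.6, 0.7, 0.7]
gripper_width: 18.2
```

send_rows(steps=[[[0, 0, 0, 0, 0.1], [0, 0, 0, 0, 0.1]]])

```text
clock: 4.73
position: [592.4, -179.1, 266.3]
ee_rot: [0.998, -0.06, 0.009, -0.005]
contact_force: [-0.5, -0.1, -0.3]
gripper_width: 18.1
```

```bash
python3 -c "
from m import *
go(606,-175,25,-.108)"
```

```text
t=4.7 pos [ 592.4 -179.1  266.3] yaw -0.121 w 18.1 F [-0.5 -0.1 -0.3] j [-0.04  0.35  0.04 -0.01 -1.25  1.49]
  tool shift cm (pre-turn) [ 0.87 -0.29 24.15] turn -0.013 | after turn [ 0.87 -0.27 24.15]
```

send_rows(steps=[[[0.5, -0.2, 4, 0, 0.1], [0.3, 0, 4, 0, 0.1], [0, 0, 4, 0, 0.1], [0, 0, 4, 0, 0.1], [0, 0, 3.5, 0, 0.1], [0, 0, 2.5, 0, 0.1], [0, 0, 0, 0, 0.1]]])

```text
clock: 5.32
position: [608.3, -173.8, 41.0]
ee_rot: [0.998, -0.068, 0.015, -0.005]
contact_force: [-1.0, 0.4, -0.8]
gripper_width: 18.2
```

```bash
python3 -c "
from m import *
go(606,-175,25,-.108)"
```

```text
t=5.3 pos [ 608.3 -173.8   41. ] yaw -0.136 w 18.2 F [-1.   0.4 -0.8] j [-0.03  0.57 -0.21 -0.01 -0.76  1.47]
  tool shift cm (pre-turn) [-0.25  0.17  1.59] turn -0.028 | after turn [-0.26  0.17  1.59]
```

send_rows(steps=[[[-0.2, 0.1, 1.7, 0, 0.1], [0, 0, 0, 0, 0.1], [0, 0, 0, 0, 0.4], [0, 0, 0, 0, 0.4], [0, 0, 0, 0, 0.4], [0, 0, -2, 0, 0.4], [0, 0, -4, 0, 0.4], [0, 0, -4, 0, 0.5], [0, 0, -2, 0, 1], [0, 0, 0, 0, 1]]])

```text
clock: 6.15
position: [607.2, -173.0, 160.4]
ee_rot: [0.997, -0.068, 0.021, -0.004]
contact_force: [0.1, 0.4, 0.1]
gripper_width: 65.6
```

```bash
python3 -c "
from m import *
im,d=snap('top','t1'); cv2.imwrite('pics/t1.png',cv2.resize(im[110:280,290:460],None,fx=3.5,fy=3.5))
print(relay_at(im,366,219,zz=14))
go(445.7,-172,100,.2)"
```

```text
(array([369.8, 218.6]), array([ 448.6, -182. ,   14. ]), (array([ 447.4, -180.4]), array([36.5, 56.3]), 88.9))
t=6.2 pos [ 607.  -172.9  159.3] yaw -0.136 w 72.7 F [ 0.9 -0.6  1.1] j [-0.02  0.43 -0.11 -0.01 -0.99  1.46]
  tool shift cm (pre-turn) [-16.22   2.15   5.24] turn -0.336 | after turn [-16.02  -3.23   5.3 ]
```

View pics/t1.png

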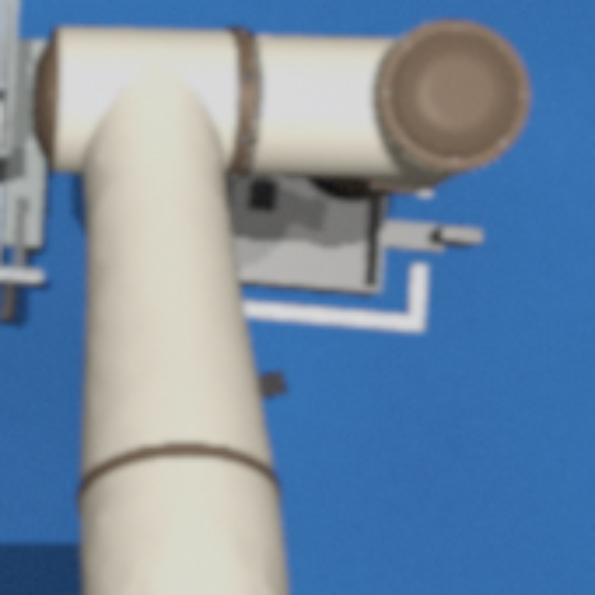

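send_rows(steps=[[[0, 0, 0, -0.11, 1], [0, 0, 0, -0.11, 1], [0, 0, 0, -0.11, 1], [0, 0, 0, 0, 1]]])

```text
clock: 6.53
position: [606.6, -171.8, 161.2]
ee_rot: [0.994, 0.104, 0.024, -0.001]
contact_force: [-0.3, -0.4, -1.2]
gripper_width: 85.3
```

```bash
sed -i 's|^    print(f"t=|    print("  toolz",R[:,2].round(3))\n&|' m.py; python3 -c "
from m import *
go(445.7,-172,60,.2)"
```

```text
toolz [ 0.047  0.007 -0.999]
t=6.5 pos [ 606.6 -171.8  161.2] yaw 0.208 w 85.3 F [-0.3 -0.4 -1.2] j [-0.02  0.43 -0.11 -0.01 -0.99  1.81]
  tool shift cm (pre-turn) [-16.21  -3.32   9.34] turn 0.008 | after turn [-16.24  -3.2    9.34]
```

send_rows(steps=[[[-4, -0.8, 0, 0, 1], [-4, -0.8, 1.5, 0, 1], [-4, -0.8, 2.5, 0, 1], [-3.5, -0.8, 2.5, 0, 1], [0, 0, 0, 0, 1], [0, 0, 0, 0, 1]]])

```text
clock: 7.03
position: [445.0, -170.5, 84.1]
ee_rot: [0.995, 0.094, 0.019, -0.003]
contact_force: [1.8, 0.2, 0.4]
gripper_width: 85.3
```

```bash
python3 -c "
from m import *
im,d=snap('scene'); print(relay_at(im,243,162,n='scene',zz=9))
go(445.7,-172,8,.2)"
```

```text
(array([242.5, 162. ]), array([ 444. , -173.6,    9. ]), (array([ 442.8, -172.8]), array([51.5, 27.2]), 74.8))
  toolz [ 0.034  0.01  -0.999]
t=7.1 pos [ 443.5 -170.1   83.3] yaw 0.186 w 85.5 F [-1.9  0.2 -1.5] j [-0.03  0.29 -0.56 -0.02 -0.68  1.8 ]
  tool shift cm (pre-turn) [-0.09  0.25  7.53] turn -0.014 | after turn [-0.09  0.26  7.53]
```

send_rows(steps=[[[-0.1, 0.2, 3, 0, 1], [0, 0, 3, 0, 0.6], [0, 0, 1.2, 0, 0.4], [0, 0, 0.2, 0, 0.1], [0, 0, 0, 0, 0.1], [0, 0, 0, 0, 0.1], [0, 0, 0, 0, 0.1], [0, 0, 0, 0, 0.1], [0, 0, -3, 0, 0.1], [0, 0, -4, 0, 0.1]]])

```text
clock: 7.92
position: [454.1, -172.2, 79.3]
ee_rot: [0.996, 0.089, 0.021, -0.003]
contact_force: [0.6, 0.2, -0.4]
gripper_width: 20.5
```

```bash
python3 -c "
from m import *
go(562.7,-170.4,90,-.108)"
```

```text
toolz [ 0.042  0.01  -0.999]
t=7.9 pos [ 454.1 -172.2   79.3] yaw 0.179 w 20.5 F [ 0.6  0.2 -0.4] j [-0.03  0.31 -0.55 -0.02 -0.67  1.8 ]
  tool shift cm (pre-turn) [10.76  1.75 -0.62] turn 0.287 | after turn [10.82 -1.35 -0.61]
```

send_rows(steps=[[[0, 0, -1.5, 0.1, 0.1], [0, 0, -1.5, 0.1, 0.1], [0, 0, 0, 0.09, 0.1], [3.6, -0.5, 0, 0, 0.1], [3.6, -0.5, 0, 0, 0.1], [3, -0.3, 0, 0, 0.1], [0, 0, 0, 0, 0.1], [0, 0, 0, 0, 0.1]]])

```text
clock: 8.58
position: [562.8, -172.9, 135.0]
ee_rot: [0.997, -0.064, 0.036, -0.006]
contact_force: [-1.1, 0.6, -0.4]
gripper_width: 20.5
```

```bash
python3 -c "
from m import *
go(562.7,-170.4,26,-.108)"
```

```text
toolz [ 0.073  0.008 -0.997]
t=8.6 pos [ 562.8 -172.9  135. ] yaw -0.128 w 20.5 F [-1.1  0.6 -0.4] j [-0.03  0.38 -0.26 -0.01 -0.86  1.48]
  tool shift cm (pre-turn) [-0.82 -0.07 10.87] turn -0.02 | after turn [-0.81 -0.07 10.87]
```

send_rows(steps=[[[-0.4, 0, 4, 0, 0.1], [-0.4, 0, 4, 0, 0.1], [0, 0, 2.8, 0, 0.1], [0, 0, 0, 0, 0.1]]])

```text
clock: 8.92
position: [565.8, -171.6, 30.2]
ee_rot: [0.997, -0.064, 0.043, -0.006]
contact_force: [-0.2, 0.1, -0.8]
gripper_width: 20.4
```

```bash
python3 -c "
from m import *
go(562.7,-170.4,26,-.108)"
```

```text
toolz [ 0.087  0.006 -0.996]
t=8.9 pos [ 565.8 -171.6   30.2] yaw -0.129 w 20.4 F [-0.2  0.1 -0.8] j [-0.03  0.51 -0.37 -0.01 -0.61  1.48]
  tool shift cm (pre-turn) [-0.36 -0.07  0.4 ] turn -0.021 | after turn [-0.36 -0.08  0.4 ]
```

send_rows(steps=[[[0, 0, 0, 0, 0.1], [0, 0, 0, 0, 0.4], [0, 0, 0, 0, 0.4], [0, 0, 0, 0, 0.4]]])

```text
clock: 9.25
position: [566.2, -172.1, 35.1]
ee_rot: [0.997, -0.063, 0.045, -0.006]
contact_force: [-0.1, 0.4, 0.6]
gripper_width: 34.2
```

```bash
python3 -c "
from m import *
go(562.7,-170.4,26,-.108)"
```

```text
toolz [ 0.091  0.005 -0.996]
t=9.2 pos [ 566.2 -172.1   35.1] yaw -0.128 w 34.2 F [-0.1  0.4  0.6] j [-0.03  0.5  -0.37 -0.01 -0.61  1.48]
  tool shift cm (pre-turn) [-0.45 -0.11  0.88] turn -0.02 | after turn [-0.44 -0.11  0.88]
```

send_rows(steps=[[[0, 0, -2, 0, 0.4], [0, 0, -4, 0, 0.4], [0, 0, -4, 0, 0.6], [0, 0, 0, 0, 1], [0, 0, 0, 0, 1]]])

```text
clock: 9.67
position: [558.8, -173.3, 146.9]
ee_rot: [0.997, -0.063, 0.051, -0.005]
contact_force: [-0.5, 1.0, -0.8]
gripper_width: 69.3
```

```bash
python3 -c "
from m import *
go(562.7,-170.4,26,-.108)"
```

```text
toolz [ 0.103  0.004 -0.995]
t=9.7 pos [ 558.8 -173.3  146.9] yaw -0.127 w 69.3 F [-0.5  1.  -0.8] j [-0.03  0.35 -0.28 -0.01 -0.84  1.48]
  tool shift cm (pre-turn) [-0.88 -0.13 12.07] turn -0.019 | after turn [-0.88 -0.12 12.07]
```

send_rows(steps=[[[0, 0, 0, 0, 1], [0, 0, 0, 0, 1], [0, 0, 0, 0, 1], [0, 0, 0, 0, 1], [0, 0, 0, 0, 1], [0, 0, 0, 0, 1], [0, 0, 0, 0, 1], [0, 0, 0, 0, 1], [0, 0, 0, 0, 1], [0, 0, 0, 0, 1]]])

```text
clock: 10.5
position: [558.0, -173.2, 145.6]
ee_rot: [0.997, -0.063, 0.05, -0.005]
contact_force: [0.4, -0.0, -0.1]
gripper_width: 85.3
```

```bash
python3 -c "
from m import *
go(562.7,-170.4,26,-.108)"
```

```text
toolz [ 0.101  0.004 -0.995]
t=10.5 pos [ 558.  -173.2  145.6] yaw -0.128 w 85.3 F [ 0.4 -0.  -0.1] j [-0.03  0.35 -0.28 -0.01 -0.84  1.48]
  tool shift cm (pre-turn) [-0.76 -0.14 11.94] turn -0.02 | after turn [-0.76 -0.13 11.94]
```

send_rows(steps=[[[-4, 0, 0, 0, 1], [-4, 0, 0, 0, 1], [-4, 0, 0, 0, 1], [0, 0, 0, 0, 1], [0, 0, 0, 0, 1]]])

```text
clock: 10.92
position: [433.1, -157.8, 129.4]
ee_rot: [0.997, -0.063, 0.048, -0.005]
contact_force: [1.0, 0.3, 1.2]
gripper_width: 85.3
```

```bash
python3 -c "
from m import *
go(562.7,-170.4,26,-.108)"
```

```text
toolz [ 0.096  0.004 -0.995]
t=10.9 pos [ 433.1 -157.8  129.4] yaw -0.128 w 85.3 F [1.  0.3 1.2] j [ 0.    0.18 -0.58 -0.01 -0.72  1.45]
  tool shift cm (pre-turn) [11.98 -0.22 11.52] turn -0.02 | after turn [11.99  0.04 11.52]
```

send_rows(steps=[[[1, 0, 0, 0, 1], [1, 0, 0, 0, 1], [1, 0, 0, 0, 1], [1, 0, 0, 0, 1], [1, 0, 0, 0, 1], [1, 0, 0, 0, 1], [1, 0, 0, 0, 1], [1, 0, 0, 0, 1], [1, 0, 0, 0, 1], [0, 0, 0, 0, 1]]])

```text
clock: 11.75
position: [547.9, -172.2, 142.2]
ee_rot: [0.996, -0.063, 0.056, -0.004]
contact_force: [0.6, -0.1, 0.5]
gripper_width: 85.4
```

```bash
python3 -c "
from m import *
go(562.7,-170.4,26,-.108)"
```

```text
toolz [ 0.112  0.001 -0.994]
t=11.8 pos [ 547.9 -172.2  142.2] yaw -0.126 w 85.4 F [ 0.6 -0.1  0.5] j [-0.02  0.33 -0.32 -0.   -0.81  1.47]
  tool shift cm (pre-turn) [ 0.15 -0.2  11.71] turn -0.018 | after turn [ 0.16 -0.17 11.71]
```

send_rows(steps=[[[-4, 0, 0, 0, 1], [-4, 0, 0, 0, 1], [0, 0, 0, 0, 1], [0, 0, 0, 0, 1]]])

```text
clock: 12.08
position: [472.3, -162.7, 130.5]
ee_rot: [0.996, -0.063, 0.055, -0.004]
contact_force: [1.3, -0.4, 0.0]
gripper_width: 85.7
```

```bash
python3 -c "
from m import *
go(562.7,-170.4,26,-.108)"
```

```text
toolz [ 0.111  0.    -0.994]
t=12.1 pos [ 472.3 -162.7  130.5] yaw -0.127 w 85.7 F [ 1.3 -0.4  0. ] j [-0.01  0.23 -0.51 -0.   -0.72  1.45]
  tool shift cm (pre-turn) [ 7.86 -0.22 11.39] turn -0.019 | after turn [ 7.87 -0.05 11.39]
```

send_rows(steps=[[[0, 0, -4, 0, 1], [0, 0, -4, 0, 1], [0, 0, -4, 0, 1], [0, 0, 0, 0, 1], [0, 0, 0, 0, 1]]])

```text
clock: 12.5
position: [462.9, -163.5, 255.3]
ee_rot: [0.997, -0.063, 0.054, -0.003]
contact_force: [-0.6, 0.6, -0.2]
gripper_width: 85.4
```

```bash
python3 -c "
from m import *
go(562.7,-170.4,26,-.108)"
```

```text
toolz [ 0.109 -0.001 -0.994]
t=12.5 pos [ 462.9 -163.5  255.3] yaw -0.127 w 85.4 F [-0.6  0.6 -0.2] j [-0.01  0.08 -0.34 -0.   -1.04  1.45]
  tool shift cm (pre-turn) [ 7.45 -0.26 23.88] turn -0.019 | after turn [ 7.46 -0.07 23.88]
```

send_rows(steps=[[[4, 0, 0, 0, 1], [4, 0, 0, 0, 1], [4, 0, 0, 0, 1], [0, 0, 0, 0, 1], [0, 0, 0, 0, 1]]])

```text
clock: 12.92
position: [587.9, -179.8, 266.7]
ee_rot: [0.996, -0.063, 0.055, -0.003]
contact_force: [-1.0, -0.1, -0.8]
gripper_width: 85.5
```

```bash
python3 -c "
from m import *
go(562.7,-170.4,26,-.108)"
```

```text
toolz [ 0.109 -0.    -0.994]
t=12.9 pos [ 587.9 -179.8  266.7] yaw -0.128 w 85.5 F [-1.  -0.1 -0.8] j [-0.04  0.29 -0.04 -0.   -1.13  1.48]
  tool shift cm (pre-turn) [-5.21 -0.29 23.65] turn -0.02 | after turn [-5.2  -0.34 23.66]
```

send_rows(steps=[[[-1, 0, 0, 0, 1], [-1, 0, 0, 0, 1], [-1, 0, 0, 0, 1], [-1, 0, 0, 0, 1], [-1, 0, 0, 0, 1], [-1, 0, 0, 0, 1], [-1, 0, 0, 0, 1], [-1, 0, 0, 0, 1], [-1, 0, 0, 0, 1], [0, 0, 0, 0, 1]]])

```text
clock: 13.75
position: [480.3, -166.4, 252.2]
ee_rot: [0.997, -0.064, 0.05, -0.004]
contact_force: [-0.5, 0.2, 0.4]
gripper_width: 85.4
```

```bash
python3 -c "
from m import *
go(562.7,-170.4,26,-.108)"
```

```text
toolz [ 0.101  0.002 -0.995]
t=13.8 pos [ 480.3 -166.4  252.2] yaw -0.128 w 85.4 F [-0.5  0.2  0.4] j [-0.02  0.12 -0.3  -0.   -1.05  1.46]
  tool shift cm (pre-turn) [ 5.92 -0.3  23.34] turn -0.02 | after turn [ 5.93 -0.13 23.33]
```

send_rows(steps=[[[0, 0, 1, 0, 1], [0, 0, 1, 0, 1], [0, 0, 1, 0, 1], [0, 0, 1, 0, 1], [0, 0, 1, 0, 1], [0, 0, 1, 0, 1], [0, 0, 1, 0, 1], [0, 0, 1, 0, 1], [0, 0, 1, 0, 1], [0, 0, 0, 0, 1]]])

```text
clock: 14.58
position: [485.6, -165.7, 155.3]
ee_rot: [0.997, -0.064, 0.052, -0.005]
contact_force: [-1.1, 0.3, -0.9]
gripper_width: 85.6
```

```bash
python3 -c "
from m import *
go(562.7,-170.4,26,-.108)"
```

```text
toolz [ 0.105  0.003 -0.994]
t=14.6 pos [ 485.6 -165.7  155.3] yaw -0.129 w 85.6 F [-1.1  0.3 -0.9] j [-0.01  0.22 -0.44 -0.01 -0.8   1.46]
  tool shift cm (pre-turn) [ 6.33 -0.3  13.67] turn -0.021 | after turn [ 6.34 -0.14 13.66]
```

send_rows(steps=[[[0, 0, -1, 0, 1], [0, 0, -1, 0, 1], [0, 0, -1, 0, 1], [0, 0, -1, 0, 1], [0, 0, -1, 0, 1], [0, 0, -1, 0, 1], [0, 0, -1, 0, 1], [0, 0, -1, 0, 1], [0, 0, -1, 0, 1], [0, 0, 0, 0, 1]]])

```text
clock: 15.42
position: [476.0, -166.8, 258.8]
ee_rot: [0.996, -0.063, 0.057, -0.004]
contact_force: [0.4, -0.1, 0.2]
gripper_width: 85.9
```

```bash
python3 -c "
from m import *
go(562.7,-170.4,26,-.108)"
```

```text
toolz [ 0.115 -0.    -0.993]
t=15.4 pos [ 476.  -166.8  258.8] yaw -0.127 w 85.9 F [ 0.4 -0.1  0.2] j [-0.02  0.1  -0.31 -0.   -1.05  1.46]
  tool shift cm (pre-turn) [ 5.94 -0.39 24.12] turn -0.019 | after turn [ 5.95 -0.23 24.12]
```

send_rows(steps=[[[4, 0, 0, 0, 1], [4, 0, 0, 0, 1], [4, 0, 0, 0, 1], [4, 0, 0, 0, 1], [0, 0, 0, 0, 1], [0, 0, 0, 0, 1]]])

```text
clock: 15.92
position: [634.6, -187.7, 277.2]
ee_rot: [0.996, -0.063, 0.057, -0.004]
contact_force: [-1.8, -0.1, 0.2]
gripper_width: 85.2
```

send_rows(steps=[[[-2, 0, 0, 0, 1], [-2, 0, 0, 0, 1], [-2, 0, 0, 0, 1], [-2, 0, 0, 0, 1], [-2, 0, 0, 0, 1], [-2, 0, 0, 0, 1], [-2, 0, 0, 0, 1], [-2, 0, 0, 0, 1], [0, 0, 0, 0, 1], [0, 0, 0, 0, 1]]])

```text
clock: 16.75
position: [460.3, -165.7, 256.7]
ee_rot: [0.996, -0.063, 0.056, -0.005]
contact_force: [0.9, 0.1, 1.4]
gripper_width: 85.0
```

send_rows(steps=[[[4, 0, 0, 0, 1], [4, 0, 0, 0, 1], [4, 0, 0, 0, 1], [4, 0, 0, 0, 1], [0, 0, 0, 0, 1], [0, 0, 0, 0, 1]]])

```text
clock: 17.25
position: [618.8, -186.9, 272.1]
ee_rot: [0.997, -0.063, 0.054, -0.005]
contact_force: [0.4, 0.3, -0.2]
gripper_width: 85.4
```

send_rows(steps=[[[-0.4, 0, 0, 0, 1], [-0.4, 0, 0, 0, 1], [-0.4, 0, 0, 0, 1], [-0.4, 0, 0, 0, 1], [-0.4, 0, 0, 0, 1], [-0.4, 0, 0, 0, 1], [-0.4, 0, 0, 0, 1], [-0.4, 0, 0, 0, 1], [-0.4, 0, 0, 0, 1], [-0.4, 0, 0, 0, 1]]])

```text
clock: 18.08
position: [571.0, -180.8, 269.5]
ee_rot: [0.996, -0.063, 0.055, -0.005]
contact_force: [0.1, -0.6, -0.9]
gripper_width: 85.4
```

send_rows(steps=[[[0, 0, 0, 0, 1], [0, 0, 0, 0, 1]]])

```text
clock: 18.25
position: [570.0, -180.7, 269.8]
ee_rot: [0.996, -0.063, 0.055, -0.005]
contact_force: [0.6, -0.5, 0.8]
gripper_width: 85.2
```

send_rows(steps=[[[-1, 0, 1, 0, 1], [-1, 0, 1, 0, 1], [-1, 0, 1, 0, 1], [-1, 0, 1, 0, 1], [-1, 0, 1, 0, 1], [-1, 0, 1, 0, 1], [-1, 0, 1, 0, 1], [-1, 0, 1, 0, 1], [0, 0, 0, 0, 1], [0, 0, 0, 0, 1]]])

```text
clock: 19.08
position: [500.7, -170.7, 178.2]
ee_rot: [0.996, -0.063, 0.057, -0.004]
contact_force: [0.4, 0.1, 0.7]
gripper_width: 85.1
```

send_rows(steps=[[[3, 0, -3, 0, 1], [3, 0, -3, 0, 1], [3, 0, -3, 0, 1], [0, 0, 0, 0, 1], [0, 0, 0, 0, 1]]])

```text
clock: 19.5
position: [575.6, -183.1, 274.6]
ee_rot: [0.997, -0.063, 0.049, -0.004]
contact_force: [-0.0, -0.1, -1.7]
gripper_width: 86.1
```

send_rows(steps=[[[-3, 0, 3, 0, 1], [-3, 0, 3, 0, 1], [-3, 0, 3, 0, 1], [0, 0, 0, 0, 1], [0, 0, 0, 0, 1]]])

```text
clock: 19.92
position: [491.8, -172.4, 171.5]
ee_rot: [0.997, -0.063, 0.049, -0.002]
contact_force: [1.9, -0.5, 2.2]
gripper_width: 85.2
```

send_rows(steps=[[[3, 0, -3, 0, 1], [3, 0, -3, 0, 1], [3, 0, -3, 0, 1], [0, 0, 0, 0, 1], [0, 0, 0, 0, 1]]])

```text
clock: 20.33
position: [556.8, -183.6, 256.9]
ee_rot: [0.998, -0.064, 0.027, -0.003]
contact_force: [-0.3, 0.7, -0.6]
gripper_width: 85.6
```

send_rows(steps=[[[-3, 0, 3, 0, 1], [-3, 0, 3, 0, 1], [-3, 0, 3, 0, 1], [0, 0, 0, 0, 1], [0, 0, 0, 0, 1]]])

```text
clock: 20.75
position: [466.7, -172.5, 156.8]
ee_rot: [0.998, -0.064, 0.026, -0.002]
contact_force: [0.9, 0.3, 1.8]
gripper_width: 85.0
```

send_rows(steps=[[[3, 0, -3, 0, 1], [3, 0, -3, 0, 1], [3, 0, -3, 0, 1], [0, 0, 0, 0, 1], [0, 0, 0, 0, 1]]])

```text
clock: 21.17
position: [534.8, -183.7, 239.0]
ee_rot: [0.998, -0.065, 0.004, -0.002]
contact_force: [-0.3, -0.5, -1.4]
gripper_width: 85.2
```

```bash
python3 -c "
from m import *
go(562.7,-170.4,26,-.108)"
```

```text
toolz [ 0.009  0.004 -1.   ]
t=21.2 pos [ 534.8 -183.7  239. ] yaw -0.13 w 85.2 F [-0.3 -0.5 -1.4] j [-0.05  0.27 -0.13 -0.   -1.16  1.49]
  tool shift cm (pre-turn) [ 2.43 -1.58 21.33] turn -0.022 | after turn [ 2.46 -1.53 21.33]
```

send_rows(steps=[[[0, 0, 0, 0.12, 1], [0, 0, 0, 0.12, 1], [0, 0, 0, 0.12, 1], [0, 0, 0, 0.12, 1], [0, 0, 0, 0.12, 1], [0, 0, 0, 0.12, 1], [0, 0, 0, 0.12, 1], [0, 0, 0, 0.12, 1], [0, 0, 0, 0.12, 1], [0, 0, 0, 0.12, 1]]])

```text
clock: 22.0
position: [530.9, -183.4, 236.4]
ee_rot: [0.772, -0.636, 0.0, -0.002]
contact_force: [-0.1, 0.1, 0.3]
gripper_width: 85.0
```

send_rows(steps=[[[0, 0, 0, 0.12, 1], [0, 0, 0, 0.12, 1], [0, 0, 0, 0.11, 1], [0, 0, 0, 0, 1]]])

```text
clock: 22.33
position: [528.4, -183.2, 234.8]
ee_rot: [-0.643, 0.766, 0.001, 0.001]
contact_force: [-0.7, -0.1, 0.3]
gripper_width: 85.4
```

```bash
python3 -c "
from m import *
im,d=snap('top','t2'); cv2.imwrite('pics/t2.png',cv2.resize(im[110:280,290:460],None,fx=3.5,fy=3.5))
H,S,V=masks('top',im); X=cloud('top',d)
k=(abs(X[...,0]-567)<30)&(abs(X[...,1]+328)<35)&(X[...,2]>28)&(X[...,2]<50); print(X[k].mean(0),rect(X[k]),k.sum())
go(567.5,-331,80,-1.68)"
```

```text
[nan nan nan] (array([0., 0.]), array([0., 0.]), 0.0) 0
  toolz [-0.     0.003 -1.   ]
t=22.4 pos [ 528.3 -183.2  234.7] yaw -1.742 w 85.4 F [-0.8  0.1 -0.4] j [-0.05  0.27 -0.15 -0.   -1.15 -0.12]
  tool shift cm (pre-turn) [13.95 -6.38 15.42] turn -0.062 | after turn [14.32 -5.52 15.42]<string>:5: RuntimeWarning: Mean of empty slice.
  ret = um.true_divide(
```

View pics/t2.png

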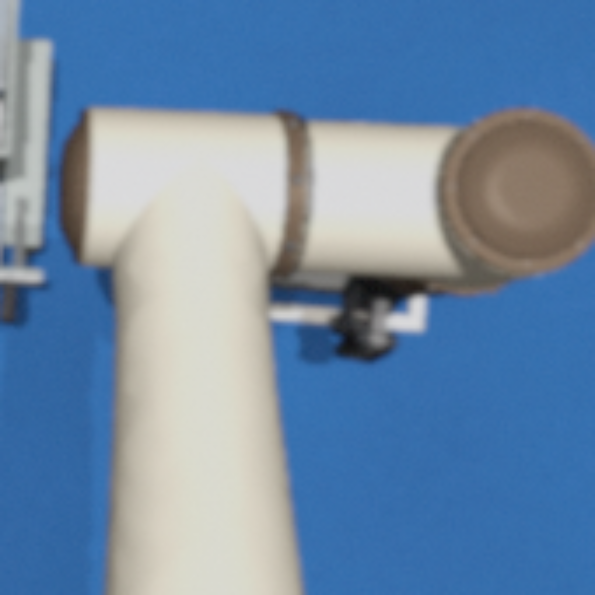

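```bash
python3 -c "
from m import *
im,d=snap('top'); X=cloud('top',d)
for (a,b) in [(150,110),(150,140),(150,185),(150,220),(150,260),(370,130),(370,185),(370,250),(520,190),(190,400),(190,550)]:
    u=290+int(a/3.5); v=110+int(b/3.5); print((a,b),X[v,u].round())
im,d=snap('scene','s2')
go()"
```

```text
(150, 110) [576.  -3. 549.]
(150, 140) [555.  -0. 571.]
(150, 185) [533.   1. 574.]
(150, 220) [515.   1. 576.]
(150, 260) [493.   2. 584.]
(370, 130) [ 563. -115.  557.]
(370, 185) [ 533. -110.  573.]
(370, 250) [ 501. -113.  559.]
(520, 190) [ 526. -177.  596.]
(190, 400) [423. -11. 627.]
(190, 550) [357.  -4. 662.]
  toolz [ 0.     0.003 -1.   ]
t=22.5 pos [ 528.7 -183.2  235. ] yaw -1.741 w 85.2 F [ 0.6 -0.5  0.1] j [-0.05  0.27 -0.15 -0.   -1.15 -0.12]
  tool shift cm (pre-turn) [0. 0. 0.] turn 0 | after turn [0. 0. 0.]
```

View pics/s2.png

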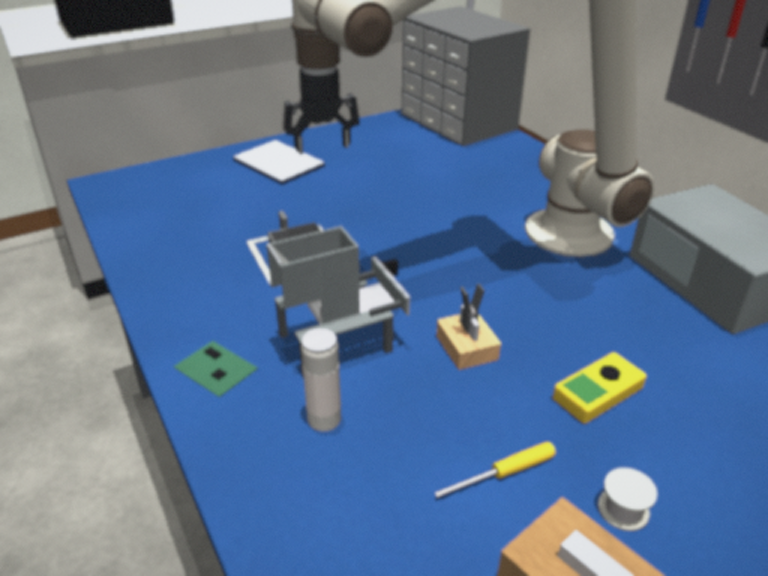

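send_rows(steps=[[[0, 0, 0, -0.06, 1], [3.5, -1.4, 1, 0, 1], [3.5, -1.4, 3, 0, 1], [3.5, -1.4, 3, 0, 1], [3, -1, 3, 0, 1], [0, 0, 0, 0, 1], [0, 0, 0, 0, 1]]])

```text
clock: 23.07
position: [568.7, -318.9, 139.2]
ee_rot: [-0.676, 0.737, -0.002, 0.003]
contact_force: [0.4, 0.2, 0.7]
gripper_width: 85.8
```

```bash
python3 -c "
from m import *
go(567.5,-331,15,-1.68)"
```

```text
toolz [ 0.008  0.002 -1.   ]
t=23.1 pos [ 568.7 -318.9  139.2] yaw -1.656 w 85.8 F [0.4 0.2 0.7] j [-0.27  0.5  -0.05 -0.   -1.02  0.18]
  tool shift cm (pre-turn) [ 1.24  0.11 12.42] turn 0.024 | after turn [ 1.24  0.08 12.42]
```

send_rows(steps=[[[1.1, 0.1, 3, 0, 1], [0, 0, 3.5, 0, 1], [0, 0, 3, 0, 1], [0, 0, 2, 0, 1], [0, 0, 0, 0, 1]]])

```text
clock: 23.48
position: [571.5, -329.9, 26.5]
ee_rot: [-0.68, 0.733, -0.007, 0.006]
contact_force: [-0.5, 0.1, -0.6]
gripper_width: 85.5
```

```bash
python3 -c "
from m import *
go(567.5,-331,15,-1.68)
im,d=snap('scene','s3'); print(project('scene',[567,-331,20]))
cv2.imwrite('pics/s3.png',cv2.resize(im[90:230,130:290],None,fx=4,fy=4))
"
```

```text
toolz [ 0.018 -0.003 -1.   ]
t=23.5 pos [ 571.5 -329.9   26.5] yaw -1.647 w 85.5 F [-0.5  0.1 -0.6] j [-0.28  0.63 -0.14 -0.   -0.78  0.21]
  tool shift cm (pre-turn) [0.14 0.41 1.14] turn 0.033 | after turn [0.15 0.4  1.14]
[[189.61029982 147.23428517]]
```

View pics/s3.png

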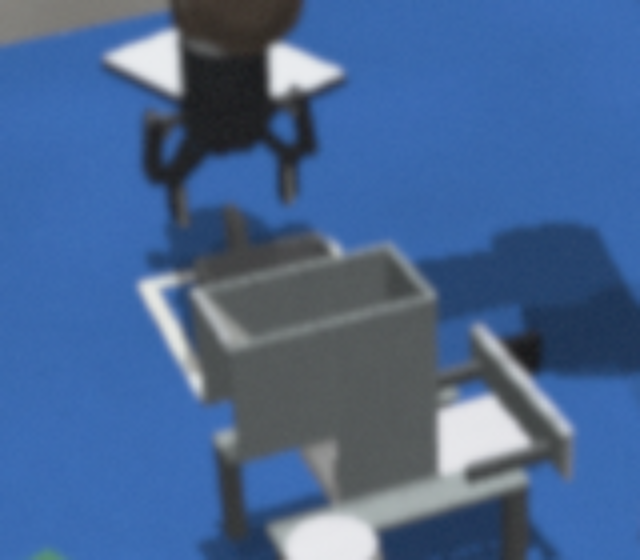

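send_rows(steps=[[[0.1, 0.3, 0.6, 0.03, 1], [0, 0, 0.2, 0, 0.6], [0, 0, 0, 0, 0.3], [0, 0, 0, 0, 0.05], [0, 0, 0, 0, 0.05], [0, 0, 0, 0, 0.05], [0, 0, 0, 0, 0.05], [0, 0, 0, 0, 0.05], [0, 0, 0, 0, 0.05], [0, 0, 0, 0, 0.05]]])

```text
clock: 24.37
position: [576.3, -331.1, 34.0]
ee_rot: [-0.673, 0.739, -0.017, 0.01]
contact_force: [-0.2, 0.0, 0.6]
gripper_width: 9.5
```

```bash
python3 -c "
from m import *
go(560,-331,15,-1.63)
"
```

```text
toolz [ 0.038 -0.012 -0.999]
t=24.4 pos [ 576.3 -331.1   34. ] yaw -1.665 w 9.5 F [-0.2  0.   0.6] j [-0.28  0.62 -0.14  0.   -0.77  0.18]
  tool shift cm (pre-turn) [0.13 1.7  1.84] turn -0.035 | after turn [0.07 1.7  1.84]
```

send_rows(steps=[[[0, 0, 0, 0, 0.5], [0, 0, 0, 0, 0.5], [0, 0, 0, 0, 0.5], [0, 0, 0, 0, 0.5]]])

```text
clock: 24.7
position: [577.3, -331.4, 34.1]
ee_rot: [-0.673, 0.74, -0.018, 0.011]
contact_force: [-0.1, -0.4, 0.7]
gripper_width: 42.6
```

```bash
python3 -c "
from m import *
go(569,-331,10,-1.68)
"
```

```text
toolz [ 0.04  -0.012 -0.999]
t=24.7 pos [ 577.3 -331.4   34.1] yaw -1.666 w 42.6 F [-0.1 -0.4  0.7] j [-0.28  0.62 -0.14  0.   -0.77  0.18]
  tool shift cm (pre-turn) [0.01 0.92 2.38] turn 0.014 | after turn [0.03 0.92 2.38]
```

send_rows(steps=[[[0, 0.4, 1, 0, 0.5], [0, 0.2, 1, 0, 0.5], [0, 0, 0, 0, 0.5], [0, 0, 0, 0, 0.5], [0, 0, 0, 0, 0.5]]])

```text
clock: 25.12
position: [571.0, -330.9, 10.8]
ee_rot: [-0.672, 0.74, -0.017, 0.01]
contact_force: [0.4, 1.2, 0.1]
gripper_width: 42.9
```

```bash
python3 -c "
from m import *
go(569,-331,10,-1.68)
"
```

```text
toolz [ 0.039 -0.012 -0.999]
t=25.1 pos [ 571.  -330.9   10.8] yaw -1.666 w 42.9 F [0.4 1.2 0.1] j [-0.28  0.64 -0.17  0.   -0.72  0.18]
  tool shift cm (pre-turn) [0.02 0.21 0.08] turn 0.014 | after turn [0.03 0.2  0.08]
```

send_rows(steps=[[[0, 0.2, 0, 0, 0.4], [0, 0, 0, 0, 0.3], [0, 0, 0, 0, 0.2], [0, 0, 0, 0, 0.1], [0, 0, 0, 0, 0.05], [0, 0, 0, 0, 0.05], [0, 0, 0, 0, 0.05]]])

```text
clock: 25.7
position: [570.6, -331.0, 12.9]
ee_rot: [-0.673, 0.74, -0.019, 0.011]
contact_force: [0.6, -0.3, -0.6]
gripper_width: 10.7
```

```bash
python3 -c "
from m import *
go(569,-331,10,-1.68)
"
```

```text
toolz [ 0.042 -0.013 -0.999]
t=25.7 pos [ 570.6 -331.    12.9] yaw -1.666 w 10.7 F [ 0.6 -0.3 -0.6] j [-0.28  0.64 -0.17  0.   -0.72  0.18]
  tool shift cm (pre-turn) [0.01 0.17 0.28] turn 0.014 | after turn [0.01 0.17 0.28]
```

send_rows(steps=[[[0, -0.7, 0, -0.02, 0.05], [0, -1, 0, -0.02, 0.05], [0, -1, 0, 0, 0.05], [0, -1, 0, 0, 0.05], [0, -0.7, 0, 0, 0.05], [0, 0, 0, 0, 0.05]]])

```text
clock: 26.2
position: [612.1, -333.4, 11.5]
ee_rot: [-0.69, 0.724, -0.012, 0.006]
contact_force: [-2.3, 0.9, 3.9]
gripper_width: 11.2
```

```bash
python3 -c "
from m import *
go(621.5,-331,12,-1.63)
"
```

```text
toolz [ 0.025 -0.01  -1.   ]
t=26.2 pos [ 612.1 -333.4   11.5] yaw -1.619 w 11.2 F [-2.3  0.9  3.9] j [-0.27  0.69 -0.06  0.   -0.8   0.22]
  tool shift cm (pre-turn) [-0.28 -0.92 -0.02] turn 0.011 | after turn [-0.29 -0.92 -0.02]
```

send_rows(steps=[[[0, -0.7, 0, 0.01, 0.05], [-1, -0.1, 0, 0, 0.05], [-2, 0, 0, 0, 0.05], [-2, 0, 0, 0, 0.05], [-2, 0, 0, 0, 0.05], [-2, 0, 0, 0, 0.05], [-2, 0, 0, 0, 0.05], [-1.5, 0, 0, 0, 0.05], [-0.5, 0, 0, 0, 0.05], [0, 0, 0, 0, 0.05]]])

```text
clock: 27.03
position: [637.2, -204.3, 13.5]
ee_rot: [-0.687, 0.727, -0.023, 0.01]
contact_force: [-0.9, -2.6, -1.1]
gripper_width: 10.9
```

```bash
python3 -c "
from m import *
go(638.8,-39.3,12,-1.63)
im,d=snap('top','t3'); cv2.imwrite('pics/t3.png',cv2.resize(im[90:240,240:440],None,fx=3.5,fy=3.5))
"
```

```text
toolz [ 0.046 -0.019 -0.999]
t=27.0 pos [ 637.2 -204.3   13.5] yaw -1.628 w 10.9 F [-0.9 -2.6 -1.1] j [-0.06  0.64 -0.16  0.02 -0.72 -0.01]
  tool shift cm (pre-turn) [-16.48   0.78  -0.16] turn 0.002 | after turn [-16.48   0.81  -0.16]
```

View pics/t3.png

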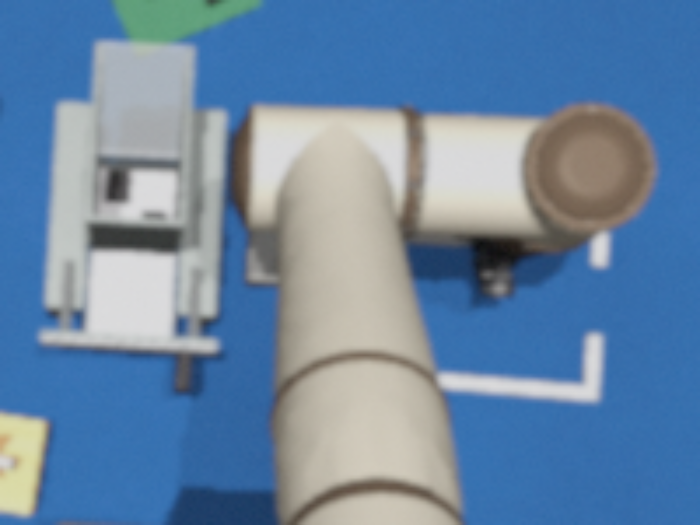

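```bash
python3 -c "
from m import *
P=on_plane('top',[[240+248/3.5,90+283/3.5],[240+248/3.5,90+250/3.5]],42); print(P)
O=np.array([646.5,90.5]);a=-.059;ex=np.array([np.cos(a),np.sin(a)]);ey=np.array([-np.sin(a),np.cos(a)])
for q in (P[0,:2],np.array([637.2,-204.3])): print((q-O)@ex,(q-O)@ey)
"
```

```text
[[588.04990452  -6.12867277  42.        ]
 [616.05477505  -6.36663779  42.        ]]
-52.650607910279476 -99.90709458711348
8.099292756385923 -294.8354311422668
```

send_rows(steps=[[[-1, 0.3, 0, 0, 0.05], [-1.5, 0.1, 0, 0, 0.05], [-2, 0, 0, 0, 0.05], [-2, 0, 0, 0, 0.05], [-2, 0, 0, 0, 0.05], [-1.5, 0, 0, 0, 0.05], [-0.5, 0, 0, 0, 0.05], [0, 0, 0, 0, 0.05]]])

```text
clock: 27.75
position: [642.6, -105.3, 14.0]
ee_rot: [-0.682, 0.731, -0.027, 0.012]
contact_force: [-0.7, -0.5, -1.0]
gripper_width: 10.6
```

```bash
python3 -c "
from m import *
go(641,-39.3,14,-1.63)
im,d=snap('top','t4'); cv2.imwrite('pics/t4.png',cv2.resize(im[90:240,220:390],None,fx=3.5,fy=3.5))
im,d=snap('scene','s4')
"
```

```text
toolz [ 0.055 -0.023 -0.998]
t=27.8 pos [ 642.6 -105.3   14. ] yaw -1.64 w 10.6 F [-0.7 -0.5 -1. ] j [ 0.1   0.62 -0.22  0.04 -0.68 -0.2 ]
  tool shift cm (pre-turn) [-6.57  0.6  -0.16] turn -0.01 | after turn [-6.58  0.54 -0.15]
```

send_rows(steps=[[[-1, 0.2, 0, -0.01, 0.05], [-1.5, 0.2, 0, 0, 0.05], [-1.5, 0.1, 0, 0, 0.05], [-0.8, 0, 0, 0, 0.05], [0, 0, 0, 0, 0.05], [0, 0, 0, 0, 0.05]]])

```text
clock: 28.35
position: [641.7, -61.4, 14.2]
ee_rot: [-0.683, 0.729, -0.029, 0.013]
contact_force: [0.2, -2.1, 0.9]
gripper_width: 10.7
```

```bash
python3 -c "
from m import *
go(641,-39.3,14,-1.63)
im,d=snap('scene'); im2,d2=snap('top'); 
a=cv2.resize(im[150:250,170:300],(520,400)); b=cv2.resize(im2[100:240,240:350],(280,356)); o=np.zeros((400,800,3),np.uint8); o[:,:520]=a; o[:356,520:]=b; cv2.imwrite('pics/t5.png',o)
"
```

```text
toolz [ 0.058 -0.024 -0.998]
t=28.4 pos [641.7 -61.4  14.2] yaw -1.636 w 10.7 F [ 0.2 -2.1  0.9] j [ 0.17  0.61 -0.25  0.05 -0.66 -0.28]
  tool shift cm (pre-turn) [-2.2   0.21 -0.04] turn -0.006 | after turn [-2.21  0.2  -0.04]
```

View pics/t5.png

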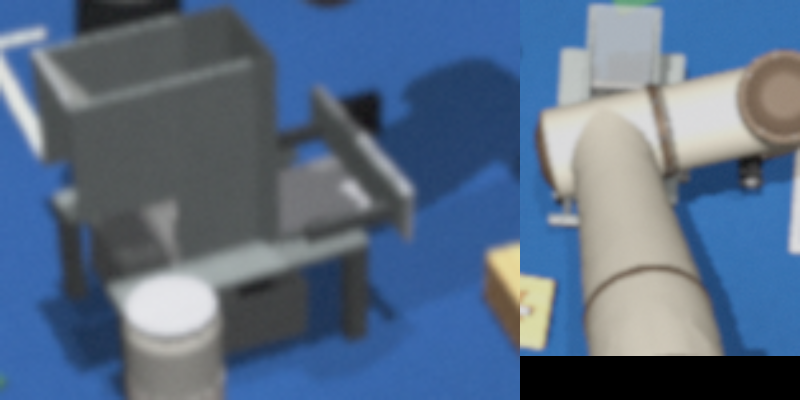

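```bash
python3 -c "
from m import *
O=np.array([646.5,90.5]);a=-.059;ex=np.array([np.cos(a),np.sin(a)]);ey=np.array([-np.sin(a),np.cos(a)])
P=np.vstack([on_plane('scene',[[170+308/4,150+331/4],[170+215/4,150+352/4]],0),on_plane('scene',[[170+304/4,150+275/4]],42)])[:,:2]
print(P,(P-O)@ex,(P-O)@ey); q=np.array([641.7,-61.4]); print((q-O)@ex,(q-O)@ey); v=P[0]-P[1]; print(np.arctan2(-v[1],-v[0]))
"
```

```text
[[597.02673249 139.30499127]
 [661.84102005 127.78061977]
 [594.94095882 130.43134562]] [-52.26500845  13.11604607 -53.82391148] [45.80284121 38.12034683 36.82164639]
4.165253370025705 -151.91873045929358
-0.17596701709867119
```

send_rows(steps=[[[-0.8, 0.2, 0, 0, 0.05], [-0.9, 0.1, 0, 0, 0.05], [0, 0, 0, 0, 0.05], [0, 0, 0, 0, 0.05]]])

```text
clock: 28.78
position: [640.2, -45.1, 14.2]
ee_rot: [-0.682, 0.73, -0.029, 0.013]
contact_force: [-0.5, -3.5, 0.8]
gripper_width: 10.8
```

```bash
python3 -c "
from m import *
go(640,-39.3,14,-1.63)
"
```

```text
toolz [ 0.06  -0.025 -0.998]
t=28.8 pos [640.2 -45.1  14.2] yaw -1.639 w 10.8 F [-0.5 -3.5  0.8] j [ 0.2   0.6  -0.26  0.06 -0.66 -0.31]
  tool shift cm (pre-turn) [-0.57  0.06  0.01] turn -0.009 | after turn [-0.57  0.06  0.01]
```

send_rows(steps=[[[-0.6, 0.1, 0, 0, 0.05], [0, 0, 0, 0, 0.05], [0, 0, 0, 0, 0.05], [0, 0, 0, 0, 0.2], [0, 0, 0, 0, 0.3], [0, 0, 0, 0, 0.4], [0, 0, 0, 0, 0.4]]])

```text
clock: 29.37
position: [640.3, -37.7, 13.6]
ee_rot: [-0.682, 0.73, -0.03, 0.014]
contact_force: [0.3, -0.8, 0.2]
gripper_width: 34.6
```

```bash
python3 -c "
from m import *
go(640,-39.3,14,-1.63)
im,d=snap('scene'); cv2.imwrite('pics/t6.png',cv2.resize(im[170:250,170:290],None,fx=6,fy=6,interpolation=cv2.INTER_CUBIC))
"
```

```text
toolz [ 0.061 -0.024 -0.998]
t=29.4 pos [640.3 -37.7  13.6] yaw -1.64 w 34.6 F [ 0.3 -0.8  0.2] j [ 0.21  0.6  -0.26  0.06 -0.65 -0.32]
  tool shift cm (pre-turn) [ 0.16  0.01 -0.03] turn -0.01 | after turn [ 0.16  0.02 -0.03]
```

View pics/t6.png

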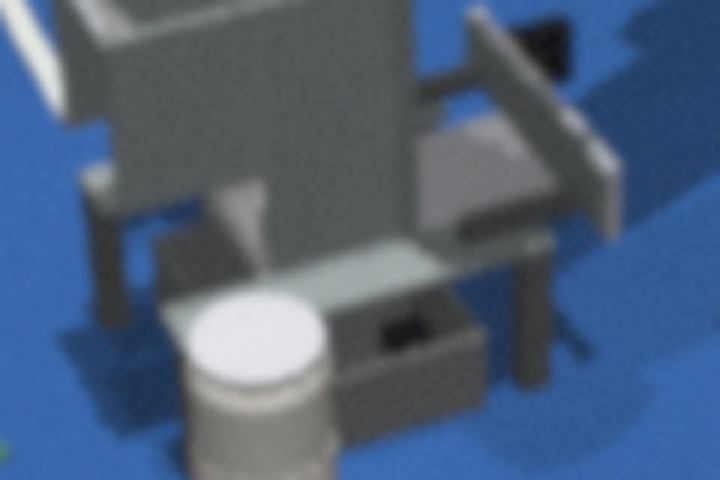

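send_rows(steps=[[[0, 0, -2, 0, 0.4], [0, 0, -4, 0, 0.5], [0, 0, -4, 0, 1], [0, 0, -4, 0, 1], [0, 0, -4, 0, 1], [0, 0, -4, 0, 1], [0, 0, 0, -0.12, 1], [0, 0, 0, -0.12, 1], [0, 0, 0, -0.12, 1], [0, 0, 0, -0.12, 1]]])

```text
clock: 30.25
position: [626.2, -32.8, 244.2]
ee_rot: [0.841, -0.54, 0.032, -0.007]
contact_force: [-0.1, -0.5, 0.2]
gripper_width: 85.5
```

send_rows(steps=[[[0, 0, 0, -0.12, 1], [0, 0, 0, -0.12, 1], [0, 0, 0, -0.12, 1], [0, 0, 0, -0.12, 1], [0, 0, 0, -0.12, 1], [0, 0, 0, -0.12, 1], [0, 0, 0, -0.12, 1], [0, 0, 0, -0.12, 1], [0, 0, 0, -0.1, 1], [0, 0, 0, 0, 1]]])

```text
clock: 31.08
position: [625.1, -32.7, 244.1]
ee_rot: [0.999, -0.018, 0.031, 0.01]
contact_force: [-0.3, 0.5, 0.1]
gripper_width: 85.5
```

```bash
python3 -c "
from m import *
O=np.array([646.5,90.5]);a=-.059;ex=np.array([np.cos(a),np.sin(a)]);ey=np.array([-np.sin(a),np.cos(a)])
P=np.vstack([on_plane('scene',[[170+487/6,170+402/6]],0),on_plane('scene',[[170+487/6,170+333/6],[170+335/6,170+383/6]],42)])[:,:2]
print((P-O)@ex,(P-O)@ey); 
go(460,40,200,-.059)
"
```

```text
[-54.98299514 -54.20350874  19.00678878] [66.44887441 68.22498961 69.94987068]
  toolz [ 0.062 -0.02  -0.998]
t=31.1 pos [625.1 -32.7 244.1] yaw -0.035 w 85.5 F [-0.3  0.5  0.1] j [ 0.22  0.35 -0.03  0.04 -1.14  1.3 ]
  tool shift cm (pre-turn) [-17.    -6.75   3.23] turn 0.024 | after turn [-17.16  -6.34   3.22]
```

send_rows(steps=[[[-4, -1, 0.5, 0, 1], [-4, -1, 1, 0, 1], [-4, -1, 1, 0, 1], [-4, -1, 1, 0, 1], [-1, 0, 3, 0, 1], [0, 0, 0, 0, 1], [0, 0, 0, 0, 1]]])

```text
clock: 31.67
position: [458.5, 12.1, 164.5]
ee_rot: [0.999, -0.028, 0.033, 0.009]
contact_force: [0.9, -0.1, 1.0]
gripper_width: 85.6
```

send_rows(steps=[[[3, 0, -3, 0, 1], [3, 0, -3, 0, 1], [3, 0, -3, 0, 1], [0, 0, 0, 0, 1], [0, 0, 0, 0, 1]]])

```text
clock: 32.08
position: [540.9, 4.1, 259.8]
ee_rot: [0.999, -0.032, 0.027, 0.013]
contact_force: [0.4, 0.5, -2.2]
gripper_width: 85.6
```

```bash
python3 -c "
from m import *
go(511,53.4,150,-.059)
"
```

```text
toolz [ 0.054 -0.028 -0.998]
t=32.1 pos [540.9   4.1 259.8] yaw -0.064 w 85.6 F [ 0.4  0.5 -2.2] j [ 0.33  0.19 -0.21  0.05 -1.13  1.15]
  tool shift cm (pre-turn) [-3.9  -4.99 10.66] turn -0.005 | after turn [-3.88 -5.01 10.66]
```

send_rows(steps=[[[-1, 4, 0, 0, 1], [-1, 4, 1, 0, 1], [-1, 4, 1, 0, 1], [-1, 4, 1, 0, 1], [-1, 4, 1, 0, 1], [-1, 4, 1, 0, 1], [-1, 4, 1, 0, 1], [0, 2, 2, 0, 1], [0, 0, 0, 0, 1], [0, 0, 0, 0, 1]]])

```text
clock: 32.92
position: [465.9, -300.1, 189.6]
ee_rot: [0.999, -0.035, 0.037, 0.014]
contact_force: [-0.9, 1.1, 0.7]
gripper_width: 84.9
```

send_rows(steps=[[[2.8, 1.1, -3, 0, 1], [2.8, 1.1, -3, 0, 1], [2.8, 1.1, -3, 0, 1], [0, 0, 0, 0, 1], [0, 0, 0, 0, 1]]])

```text
clock: 33.33
position: [535.2, -332.8, 282.4]
ee_rot: [0.999, -0.036, 0.027, 0.011]
contact_force: [-0.3, 0.9, -1.4]
gripper_width: 85.5
```

```bash
python3 -c "
from m import *
go(511,53.4,150,-.059)
"
```

```text
toolz [ 0.054 -0.025 -0.998]
t=33.3 pos [ 535.2 -332.8  282.4] yaw -0.072 w 85.5 F [-0.3  0.9 -1.4] j [-0.3   0.33  0.06  0.01 -1.23  1.79]
  tool shift cm (pre-turn) [ -5.92 -38.61  12.13] turn -0.013 | after turn [ -5.42 -38.67  12.15]
```

send_rows(steps=[[[-3, -1.1, 3, 0, 1], [-3, -1.1, 3, 0, 1], [-3, -1.1, 3, 0, 1], [0, 0, 0, 0, 1], [0, 0, 0, 0, 1], [2.8, 1.1, -3, 0, 1], [2.8, 1.1, -3, 0, 1], [2.8, 1.1, -3, 0, 1], [0, 0, 0, 0, 1], [0, 0, 0, 0, 1]]])

```text
clock: 34.17
position: [508.7, -318.2, 265.1]
ee_rot: [0.999, -0.032, 0.005, 0.005]
contact_force: [-0.7, -0.1, -0.6]
gripper_width: 85.5
```

send_rows(steps=[[[-3, -1.1, 3, 0, 1], [-3, -1.1, 3, 0, 1], [-3, -1.1, 3, 0, 1], [0, 0, 0, 0, 1], [0, 0, 0, 0, 1], [2.8, 1.1, -3, 0, 1], [2.8, 1.1, -3, 0, 1], [2.8, 1.1, -3, 0, 1], [0, 0, 0, 0, 1], [0, 0, 0, 0, 1]]])

```text
clock: 35.0
position: [480.7, -307.0, 248.5]
ee_rot: [0.999, -0.03, -0.019, -0.001]
contact_force: [-0.9, 1.2, -0.8]
gripper_width: 85.5
```

```bash
python3 -c "
from m import *
go(511,53.4,150,-.059)
"
```

```text
toolz [-0.039  0.003 -0.999]
t=35.0 pos [ 480.7 -307.   248.5] yaw -0.06 w 85.5 F [-0.9  1.2 -0.8] j [-0.28  0.3  -0.08  0.01 -1.23  1.79]
  tool shift cm (pre-turn) [  1.23 -36.15   9.84] turn -0.001 | after turn [  1.28 -36.14   9.84]
```

send_rows(steps=[[[0, -4, 0, 0, 1], [0, -4, 0, 0, 1], [0, -4, 0, 0, 1], [0, -4, 0.5, 0, 1], [0.2, -4, 1, 0, 1], [0.2, -4, 1, 0, 1], [0.2, -4, 1, 0, 1], [0.2, -4, 1, 0, 1], [0, -2, 1, 0, 1], [0, 0, 0, 0, 1]]])

```text
clock: 35.83
position: [502.6, 40.7, 191.0]
ee_rot: [0.999, -0.032, -0.019, 0.0]
contact_force: [-0.2, -0.2, 0.1]
gripper_width: 85.1
```

send_rows(steps=[[[0, 0, 0, 0, 1], [0, 0, 0, 0, 1]]])

```text
clock: 36.0
position: [500.9, 41.9, 190.4]
ee_rot: [0.999, -0.03, -0.02, 0.001]
contact_force: [1.0, -0.7, -0.1]
gripper_width: 85.4
```

```bash
python3 -c "
from m import *
go(511,53.4,135,-.059)
"
```

```text
toolz [-0.039 -0.    -0.999]
t=36.0 pos [500.9  41.9 190.4] yaw -0.06 w 85.4 F [ 1.  -0.7 -0.1] j [ 0.4   0.23 -0.32 -0.02 -1.06  1.12]
  tool shift cm (pre-turn) [ 1.15 -1.22  5.49] turn -0.001 | after turn [ 1.15 -1.22  5.49]
```

send_rows(steps=[[[0.6, -0.6, 1.5, 0, 1], [0.3, -0.4, 1.5, 0, 1], [0, 0, 1.2, 0, 1], [0, 0, 1, 0, 1], [0, 0, 0, 0, 1], [0, 0, 0, 0, 1]]])

```text
clock: 36.5
position: [509.3, 45.7, 140.0]
ee_rot: [0.999, -0.034, -0.016, 0.0]
contact_force: [0.4, 0.6, 0.2]
gripper_width: 85.3
```

```bash
python3 -c "
from m import *
go(511,53.4,85,-.059)
"
```

```text
toolz [-0.033  0.001 -0.999]
t=36.5 pos [509.3  45.7 140. ] yaw -0.067 w 85.3 F [0.4 0.6 0.2] j [ 0.4   0.3  -0.37 -0.02 -0.93  1.11]
  tool shift cm (pre-turn) [ 0.29 -0.79  5.5 ] turn -0.008 | after turn [ 0.3  -0.79  5.5 ]
```

send_rows(steps=[[[0.3, -0.6, 1, 0, 1], [0, -0.4, 1.3, 0, 0.8], [0, -0.1, 1.5, 0, 0.6], [0, 0, 1, 0, 0.5], [0, 0, 0, 0, 0.5], [0, 0, 0, 0, 0.5]]])

```text
clock: 37.0
position: [515.8, 56.1, 93.4]
ee_rot: [0.999, -0.036, -0.011, -0.002]
contact_force: [0.6, -0.1, 0.8]
gripper_width: 42.6
```

```bash
python3 -c "
from m import *
go(511,53.4,84,-.059)
"
```

```text
toolz [-0.022  0.004 -1.   ]
t=37.0 pos [515.8  56.1  93.4] yaw -0.072 w 42.6 F [ 0.6 -0.1  0.8] j [ 0.41  0.36 -0.41 -0.02 -0.81  1.1 ]
  tool shift cm (pre-turn) [-0.44  0.31  0.95] turn -0.013 | after turn [-0.44  0.31  0.95]
```

send_rows(steps=[[[-0.4, 0.3, 0.7, -0.01, 0.5], [0, 0, 0, 0, 0.4], [0, 0, 0, 0, 0.3], [0, 0, 0, 0, 0.2], [0, 0, 0, 0, 0.1], [0, 0, 0, 0, 0.05], [0, 0, 0, 0, 0.05], [0, 0, 0, 0, 0.05]]])

```text
clock: 37.67
position: [512.5, 52.8, 88.3]
ee_rot: [1.0, -0.03, -0.009, -0.002]
contact_force: [0.9, 0.4, -0.9]
gripper_width: 11.3
```

```bash
python3 -c "
from m import *
go(436,57,84,-.059)
"
```

```text
toolz [-0.018  0.005 -1.   ]
t=37.7 pos [512.5  52.8  88.3] yaw -0.06 w 11.3 F [ 0.9  0.4 -0.9] j [ 0.41  0.36 -0.43 -0.02 -0.79  1.11]
  tool shift cm (pre-turn) [-7.65  0.04  0.56] turn -0.001 | after turn [-7.65  0.03  0.56]
```

send_rows(steps=[[[-1, 0, 0, 0, 0.05], [-1.2, 0, 0, 0, 0.05], [-1.2, 0, 0, 0, 0.05], [-1.2, 0, 0, 0, 0.05], [-0.8, 0, 0, 0, 0.05], [0, 0, 0, 0, 0.05]]])

```text
clock: 38.17
position: [459.2, 55.9, 88.3]
ee_rot: [1.0, -0.03, -0.006, -0.002]
contact_force: [-0.8, 0.8, -2.9]
gripper_width: 10.8
```

```bash
python3 -c "
from m import *
go(437,57,88,-.059)
"
```

```text
toolz [-0.013  0.005 -1.   ]
t=38.2 pos [459.2  55.9  88.3] yaw -0.06 w 10.8 F [-0.8  0.8 -2.9] j [ 0.47  0.29 -0.56 -0.01 -0.74  1.05]
  tool shift cm (pre-turn) [-2.22  0.02  0.06] turn -0.001 | after turn [-2.22  0.02  0.06]
```

send_rows(steps=[[[-1, 0, 0, 0, 0.05], [-1, 0, 0, 0, 0.05], [-0.7, 0, 0, 0, 0.05], [-0.5, 0, 0, 0, 0.05], [-0.4, 0, 0, 0, 0.05], [0, 0, 0, 0, 0.05], [0, 0, 0, 0, 0.05]]])

```text
clock: 38.75
position: [438.2, 57.1, 88.6]
ee_rot: [1.0, -0.028, 0.009, -0.002]
contact_force: [0.9, 2.0, -1.3]
gripper_width: 11.2
```

```bash
python3 -c "
from m import *
go(437,57,88,-.059)
im,d=snap('scene'); im2,d2=snap('top'); 
a=cv2.resize(im[140:250,170:300],(473,400),interpolation=cv2.INTER_CUBIC); b=cv2.resize(im2[90:240,230:350],(320,400),interpolation=cv2.INTER_CUBIC); cv2.imwrite('pics/t7.png',np.hstack([a,b]))
"
```

```text
toolz [ 0.019  0.004 -1.   ]
t=38.8 pos [438.2  57.1  88.6] yaw -0.055 w 11.2 F [ 0.9  2.  -1.3] j [ 0.5   0.24 -0.64  0.01 -0.68  1.  ]
  tool shift cm (pre-turn) [-0.12  0.02  0.06] turn 0.004 | after turn [-0.12  0.02  0.06]
```

View pics/t7.png

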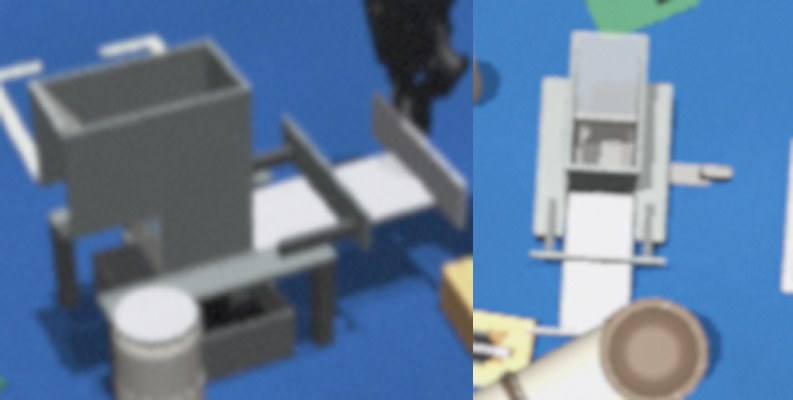

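send_rows(steps=[[[-0.5, 0, 0, 0, 0.05], [-0.5, 0, 0, 0, 0.05], [0, 0, 0, 0, 0.05]]])

```text
clock: 39.1
position: [438.1, 57.1, 88.9]
ee_rot: [0.999, -0.025, 0.02, -0.003]
contact_force: [-3.0, 3.6, 1.3]
gripper_width: 10.8
```

```bash
python3 -c "
from m import *
go(437,57,88,-.059)
im2,d2=snap('top'); X=cloud('top',d2); print(X[138:156:2,268:294:2,2].round().astype(int)); print(im2[138:156:2,268:294:2].mean(2).astype(int))
cv2.imwrite('pics/t8.png',cv2.resize(im2[120:170,255:310],None,fx=10,fy=10,interpolation=cv2.INTER_CUBIC))
"
```

```text
toolz [ 0.039  0.004 -0.999]
t=39.1 pos [438.1  57.1  88.9] yaw -0.051 w 10.8 F [-3.   3.6  1.3] j [ 0.51  0.23 -0.66  0.03 -0.65  0.99]
  tool shift cm (pre-turn) [-0.11  0.02  0.09] turn 0.008 | after turn [-0.11  0.02  0.09]
[[  7   4  -1  81  83  83  87  83  88  91  95 106 225]
 [  1   7   6   6   7   1   7   9  -2   1   4 119 220]
 [  6   1   8  -1   2   5   4   2   2   3   1 139 221]
 [  2   6  10  12   2   1   2   6  -1   8   3 145 219]
 [  5   6   5  11   5   4   2   2   6   3  -1 155 219]
 [  3   4   5   3   8   7   4   9   5  -3   8 169 222]
 [  4   6   0  10   5   3   7  10   1   1   3 178 218]
 [222 221 222 221 222 219 220 223   3   3   6 191  83]
 [200 206 204 207 208 211 210 212 217 220 218 223  85]]
[[117 149 161 122 110 111 110 111 111 110 114 118 182]
 [112 162 174 124 111 113 112 110 110 113 127 128 179]
 [109 154 140 114 112 129 140 141 135 118 131 136 187]
 [123 146 139 135 138 179 195 191 188 176 176 161 186]
 [142 167 143 143 144 187 208 206 204 188 185 161 186]
 [149 174 144 143 148 191 208 207 205 189 182 160 194]
 [157 178 148 145 160 203 208 208 205 189 181 154 190]
 [189 195 190 190 192 205 210 212 208 200 194 178 191]
 [103 106 117 123 133 136 147 154 160 162 164 171 168]]
```

View pics/t8.png

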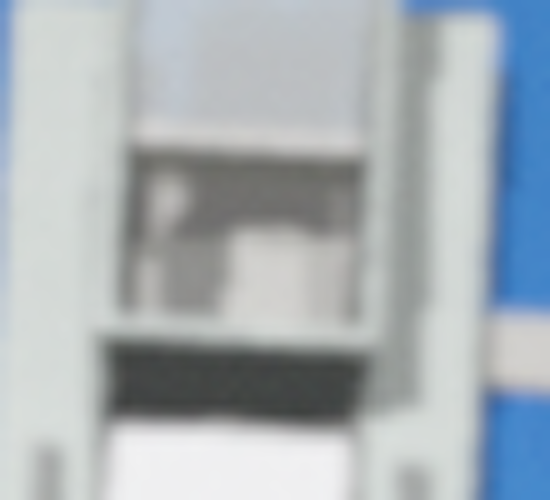

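send_rows(steps=[[[1, 0, 0, 0, 0.05], [1.2, 0, 0, 0, 0.05], [1.2, 0, 0, 0, 0.05], [1.2, 0, 0, 0, 0.05], [1.2, 0, 0, 0, 0.05], [0.8, 0, 0, 0, 0.05], [0.5, 0, 0, 0, 0.05], [0, 0, 0, 0, 0.05]]])

```text
clock: 39.82
position: [500.1, 53.5, 88.9]
ee_rot: [1.0, -0.027, 0.009, -0.002]
contact_force: [2.1, -3.0, -3.3]
gripper_width: 10.8
```

```bash
python3 -c "
from m import *
go(512.5,53,88,-.059)
"
```

```text
toolz [ 0.018  0.003 -1.   ]
t=39.8 pos [500.1  53.5  88.9] yaw -0.054 w 10.8 F [ 2.1 -3.  -3.3] j [ 0.43  0.33 -0.49  0.01 -0.73  1.08]
  tool shift cm (pre-turn) [ 1.24 -0.01  0.12] turn 0.005 | after turn [ 1.24 -0.02  0.12]
```

send_rows(steps=[[[0.6, 0, 0, 0, 0.05], [0.6, 0, 0, 0, 0.05], [0.5, 0, 0, 0, 0.05], [0.5, 0, 0, 0, 0.05], [0.4, 0, 0, 0, 0.05], [0, 0, 0, 0, 0.05]]])

```text
clock: 40.32
position: [511.5, 52.8, 88.9]
ee_rot: [1.0, -0.028, -0.007, -0.001]
contact_force: [2.6, -4.5, -6.3]
gripper_width: 11.0
```

```bash
python3 -c "
from m import *
go(512.5,53,88,-.059)
"
```

```text
toolz [-0.015  0.002 -1.   ]
t=40.3 pos [511.5  52.8  88.9] yaw -0.057 w 11.0 F [ 2.6 -4.5 -6.3] j [ 0.41  0.36 -0.43 -0.01 -0.79  1.11]
  tool shift cm (pre-turn) [ 0.1  -0.02  0.08] turn 0.002 | after turn [ 0.1  -0.02  0.08]
```

send_rows(steps=[[[0.8, 0, 0, 0, 0.05], [0.8, 0, 0, 0, 0.05], [0.8, 0, 0, 0, 0.05], [0, 0, 0, 0, 0.05]]])

```text
clock: 40.65
position: [511.0, 52.8, 88.5]
ee_rot: [0.999, -0.03, -0.034, 0.001]
contact_force: [3.3, -4.3, -7.9]
gripper_width: 10.6
```

```bash
python3 -c "
from m import *
go(512.5,53,88,-.059)
"
```

```text
toolz [-0.068  0.    -0.998]
t=40.6 pos [511.   52.8  88.5] yaw -0.06 w 10.6 F [ 3.3 -4.3 -7.9] j [ 0.4   0.38 -0.39 -0.04 -0.86  1.13]
  tool shift cm (pre-turn) [ 0.15 -0.03  0.04] turn -0.001 | after turn [ 0.15 -0.03  0.04]
```

send_rows(steps=[[[0, 0, 0, 0, 0.2], [0, 0, 0, 0, 0.4], [0, 0, 0, 0, 0.5], [0, 0, -2, 0, 0.5], [0, 0, -2, 0, 0.5], [0, 0, -2, 0, 1], [0, 0, -2, 0, 1], [0, 0, -2, 0, 1], [0, 0, -1, 0, 1], [0, 0, 0, 0, 1]]])

```text
clock: 41.48
position: [527.9, 53.1, 206.3]
ee_rot: [0.999, -0.028, -0.025, 0.0]
contact_force: [0.7, 0.1, 0.1]
gripper_width: 85.4
```

send_rows(steps=[[[0, 0, 0, 0.12, 1], [0, 0, 0, 0.12, 1], [0, 0, 0, 0.12, 1], [0, 0, 0, 0.12, 1], [0, 0, 0, 0.12, 1], [0, 0, 0, 0.12, 1], [0, 0, 0, 0.12, 1], [0, 0, 0, 0.12, 1], [0, 0, 0, 0.12, 1], [0, 0, 0, 0.12, 1]]])

```text
clock: 42.32
position: [531.8, 52.4, 202.1]
ee_rot: [0.794, -0.607, -0.019, 0.013]
contact_force: [0.6, 0.1, -0.5]
gripper_width: 85.5
```

send_rows(steps=[[[0, 0, 0, 0.12, 1], [0, 0, 0, 0.12, 1], [0, 0, 0, 0.12, 1], [0, 0, 0, 0.08, 1], [0, 0, 0, 0, 1]]])

```text
clock: 42.73
position: [532.9, 51.8, 198.1]
ee_rot: [-0.634, 0.773, 0.015, -0.018]
contact_force: [-0.8, -0.4, -1.2]
gripper_width: 85.5
```

```bash
python3 -c "
from m import *
go(442,221.5,180,-1.73)
im2,d2=snap('top'); X=cloud('top',d2)
O=np.array([646.5,90.5]);a=-.059;ex=np.array([np.cos(a),np.sin(a)]);ey=np.array([-np.sin(a),np.cos(a)])
L=np.dstack([(X[...,:2]-O)@ex,(X[...,:2]-O)@ey,X[...,2]])
m=(L[...,2]>104)&(L[...,2]<124)&(L[...,0]<-95)&(L[...,0]>-126)&(L[...,1]>-35)&(L[...,1]<70); print(m.sum(),np.percentile(L[m][:,0],[2,50,98]))
m=(abs(X[...,0]-442)<40)&(abs(X[...,1]-220)<40)&(X[...,2]>110)&(X[...,2]<140); print(m.sum(),rect(X[m]),X[m].mean(0))
"
```

```text
toolz [-0.046  0.001 -0.999]
t=42.7 pos [532.9  51.8 198.1] yaw -1.767 w 85.5 F [-0.8 -0.4 -1.2] j [ 0.39  0.28 -0.22 -0.02 -1.11 -0.58]
  tool shift cm (pre-turn) [-14.89  12.14   2.25] turn -0.037 | after turn [-15.33  11.58   2.22]Traceback (most recent call last):
  File "<string>", line 7, in <module>
    m=(L[...,2]>104)&(L[...,2]<124)&(L[...,0]<-95)&(L[...,0]>-126)&(L[...,1]>-35)&(L[...,1]<70); print(m.sum(),np.percentile(L[m][:,0],[2,50,98]))
                                                                                                               ~~~~~~~~~~~~~^^^^^^^^^^^^^^^^^^^^^
    return _quantile_unchecked(
        a, q, axis, out, overwrite_input, method, keepdims, weights)
    return _ureduce(a,
                    func=_quantile_ureduce_func,
    ...<5 lines>...
                    overwrite_input=overwrite_input,
                    method=method)
    r = func(a, **kwargs)
    result = _quantile(arr,
                       quantiles=q,
    ...<2 lines>...
                       out=out,
                       weights=wgt)
    slices_having_nans = np.isnan(arr[-1, ...])
                                  ~~~^^^^^^^^^
IndexError: index -1 is out of bounds for axis 0 with size 0
```

send_rows(steps=[[[-2.8, 2.9, 0, -0.03, 1], [-2.8, 2.9, 0, 0, 1], [-2.8, 2.9, 0, 0, 1], [-2.8, 2.9, 0, 0, 1], [-2.8, 2.9, 0, 0, 1], [0, 2, 0, 0, 1], [0, 0, 0, 0, 1], [0, 0, 0, 0, 1]]])

```text
clock: 43.45
position: [390.8, 222.7, 201.7]
ee_rot: [-0.653, 0.757, 0.015, -0.017]
contact_force: [0.3, -0.6, 0.6]
gripper_width: 85.0
```

send_rows(steps=[[[-0.5, -0.8, 0, 0, 1], [-0.5, -0.8, 0, 0, 1], [-0.5, -0.8, 0, 0, 1], [-0.5, -0.8, 0, 0, 1], [-0.5, -0.8, 0, 0, 1], [-0.5, -0.8, 0, 0, 1], [-0.5, -0.8, 0, 0, 1], [-0.5, -0.8, 0, 0, 1], [0, 0, 0, 0, 1], [0, 0, 0, 0, 1]]])

```text
clock: 44.28
position: [472.9, 253.9, 195.7]
ee_rot: [-0.651, 0.759, 0.015, -0.017]
contact_force: [-0.4, 1.0, 0.1]
gripper_width: 85.2
```

```bash
cat > c.py <<'E'
from m import *
go(442,221.5,180,-1.73)
im2,d2=snap('top'); X=cloud('top',d2)
O=np.array([646.5,90.5]);a=-.059;ex=np.array([np.cos(a),np.sin(a)]);ey=np.array([-np.sin(a),np.cos(a)])
L=np.dstack([(X[...,:2]-O)@ex,(X[...,:2]-O)@ey,X[...,2]])
m=(L[...,2]>104)&(L[...,2]<124)&(L[...,0]<-95)&(L[...,0]>-126)&(L[...,1]>-35)&(L[...,1]<70); print(m.sum(), m.any() and np.percentile(L[m][:,0],[2,50,98]))
E
python3 c.py
```

```text
toolz [-0.045  0.    -0.999]
t=44.3 pos [472.9 253.9 195.7] yaw -1.723 w 85.2 F [-0.4  1.   0.1] j [ 0.78  0.28 -0.22 -0.04 -1.1  -0.91]
  tool shift cm (pre-turn) [3.66 2.49 1.71] turn 0.007 | after turn [3.67 2.47 1.71]
134 [-118.08861144 -113.06894206 -108.35894614]
```

send_rows(steps=[[[1.8, 1.2, 0.8, 0, 1], [1.5, 1, 1, 0, 1], [0, 0, 1, 0, 1], [0, 0, 0, 0, 1], [0, 0, 0, 0, 1]]])

```text
clock: 44.75
position: [442.5, 223.2, 169.1]
ee_rot: [-0.652, 0.758, 0.015, -0.016]
contact_force: [0.4, 0.1, 1.3]
gripper_width: 85.4
```

```bash
python3 -c "
from m import *
go(442,221.5,103,-1.73)"
```

```text
toolz [-0.044  0.001 -0.999]
t=44.8 pos [442.5 223.2 169.1] yaw -1.721 w 85.4 F [0.4 0.1 1.3] j [ 0.78  0.24 -0.35 -0.04 -1.   -0.91]
  tool shift cm (pre-turn) [ 0.14 -0.27  6.6 ] turn 0.009 | after turn [ 0.14 -0.27  6.6 ]
```

send_rows(steps=[[[0.1, -0.2, 1.5, 0.01, 1], [0, 0, 1.5, 0, 0.9], [0, 0, 1.5, 0, 0.8], [0, 0, 1, 0, 0.7], [0, 0, 0, 0, 0.7], [0, 0, 0, 0, 0.7]]])

```text
clock: 45.25
position: [445.1, 225.6, 117.7]
ee_rot: [-0.649, 0.761, 0.014, -0.011]
contact_force: [-0.4, 0.3, 0.9]
gripper_width: 60.3
```

```bash
python3 -c "
from m import *
go(442,221.5,103,-1.73)"
```

```text
toolz [-0.035  0.008 -0.999]
t=45.2 pos [445.1 225.6 117.7] yaw -1.729 w 60.3 F [-0.4  0.3  0.9] j [ 0.78  0.31 -0.42 -0.04 -0.87 -0.91]
  tool shift cm (pre-turn) [0.45 0.19 1.48] turn 0.001 | after turn [0.45 0.19 1.48]
```

send_rows(steps=[[[0.4, 0.2, 0.8, 0, 0.7], [0, 0, 0.5, 0, 0.7], [0, 0, 0, 0, 0.6], [0, 0, 0, 0, 0.6], [0, 0, 0, 0, 0.6]]])

```text
clock: 45.67
position: [443.4, 223.2, 106.6]
ee_rot: [-0.649, 0.76, 0.014, -0.008]
contact_force: [-0.4, 0.4, 0.4]
gripper_width: 51.5
```

```bash
python3 -c "
from m import *
go(442,221.5,103,-1.73)
im,d=snap('scene'); cv2.imwrite('pics/c5.png',cv2.resize(im[165:245,260:350],None,fx=6,fy=6,interpolation=cv2.INTER_CUBIC))"
```

```text
toolz [-0.031  0.011 -0.999]
t=45.7 pos [443.4 223.2 106.6] yaw -1.728 w 51.5 F [-0.4  0.4  0.4] j [ 0.78  0.31 -0.44 -0.04 -0.83 -0.91]
  tool shift cm (pre-turn) [0.2  0.1  0.36] turn 0.002 | after turn [0.2  0.1  0.36]
```

View pics/c5.png

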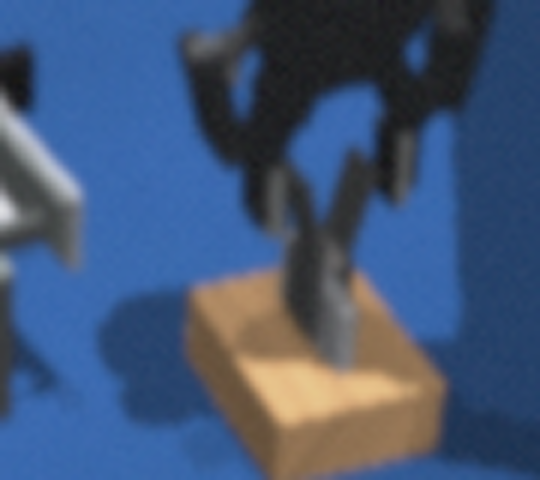

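send_rows(steps=[[[0.2, 0.1, 0.3, 0, 0.5], [0, 0, 0, 0, 0.45], [0, 0, 0, 0, 0.4], [0, 0, 0, 0, 0.35], [0, 0, 0, 0, 0.3], [0, 0, 0, 0, 0.25], [0, 0, 0, 0, 0.2], [0, 0, 0, 0, 0.15], [0, 0, 0, 0, 0.1], [0, 0, 0, 0, 0.1]]])

```text
clock: 46.55
position: [442.0, 221.4, 103.6]
ee_rot: [-0.649, 0.76, 0.014, -0.008]
contact_force: [-0.0, 0.1, 0.0]
gripper_width: 14.8
```

send_rows(steps=[[[0, 0, 0, 0, 0.1], [0, 0, 0, 0, 0.1]]])

```text
clock: 46.72
position: [442.0, 221.4, 103.6]
ee_rot: [-0.649, 0.76, 0.014, -0.008]
contact_force: [-1.3, -0.2, -1.1]
gripper_width: 15.0
```

```bash
python3 -c "
from m import *
go(442,221.5,163,-1.73)"
```

```text
toolz [-0.03   0.012 -0.999]
t=46.7 pos [442.  221.4 103.6] yaw -1.728 w 15.0 F [-1.3 -0.2 -1.1] j [ 0.77  0.31 -0.45 -0.04 -0.82 -0.9 ]
  tool shift cm (pre-turn) [-0.05  0.19 -5.93] turn 0.002 | after turn [-0.05  0.19 -5.93]
```

send_rows(steps=[[[0, 0.1, -1.5, 0, 0.1], [0, 0.1, -2, 0, 0.1], [0, 0, -2, 0, 0.1], [0, 0, -1, 0, 0.1], [0, 0, 0, 0, 0.1], [0, 0, 0, 0, 0.1]]])

```text
clock: 47.22
position: [441.5, 220.4, 170.1]
ee_rot: [-0.649, 0.76, 0.014, -0.009]
contact_force: [-0.1, -0.5, -1.2]
gripper_width: 15.4
```

```bash
python3 -c "
from m import *
go(442,221.5,180,-1.635)
im,d=snap('scene'); cv2.imwrite('pics/c6.png',cv2.resize(im[145:245,250:350],None,fx=6,fy=6,interpolation=cv2.INTER_CUBIC))
s=arm.read_state()['position']; X=cloud('scene',d); k=(abs(X[...,0]-s[0])<30)&(abs(X[...,1]-s[1])<25)&(X[...,2]>82)&(X[...,2]<s[2]+15)
h=X[k]; print(len(h)); 
for z in range(84,180,6):
    q=h[(h[:,2]>=z)&(h[:,2]<z+6)]
    if len(q): print(z,len(q),q[:,0].min().round(),q[:,0].max().round(),q[:,1].min().round(),q[:,1].max().round())
"
```

```text
toolz [-0.032  0.01  -0.999]
t=47.2 pos [441.5 220.4 170.1] yaw -1.728 w 15.4 F [-0.1 -0.5 -1.2] j [ 0.77  0.23 -0.37 -0.04 -0.99 -0.91]
  tool shift cm (pre-turn) [-0.12  0.   -0.99] turn -0.093 | after turn [-0.12 -0.01 -0.99]
287
108 13 423.0 461.0 208.0 234.0
114 20 424.0 460.0 205.0 236.0
120 26 425.0 459.0 208.0 235.0
126 25 428.0 458.0 206.0 236.0
132 23 428.0 456.0 207.0 234.0
138 21 428.0 458.0 207.0 234.0
144 19 433.0 455.0 211.0 234.0
150 33 434.0 453.0 208.0 236.0
156 18 437.0 452.0 207.0 234.0
162 16 435.0 451.0 218.0 232.0
168 17 430.0 457.0 220.0 233.0
174 28 426.0 462.0 217.0 234.0
```

View pics/c6.png

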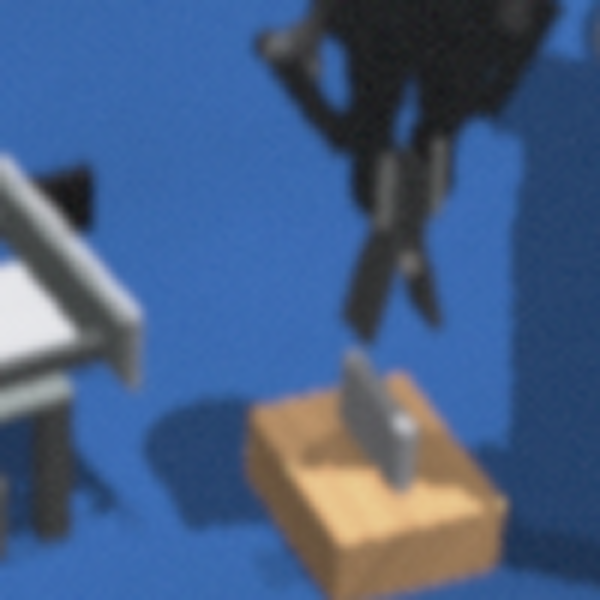

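send_rows(steps=[[[0, 0, -1.3, -0.05, 0.1], [0, 0, -1.3, -0.045, 0.1], [0, 0, 0, 0, 0.1], [1.5, -2, 0, 0, 0.1], [1.7, -2.4, 0, 0, 0.1], [1.7, -2.4, 0, 0, 0.1], [0.9, -1.2, 0, 0, 0.1], [0, 0, 0, 0, 0.1], [0, 0, 0, 0, 0.1]]])

```text
clock: 48.02
position: [516.5, 153.2, 181.1]
ee_rot: [-0.684, 0.729, 0.017, -0.018]
contact_force: [-0.3, 0.1, -0.9]
gripper_width: 15.6
```

```bash
python3 -c "
from m import *
go(536.5,142,195,-1.63)"
```

```text
toolz [-0.049  0.001 -0.999]
t=48.0 pos [516.5 153.2 181.1] yaw -1.635 w 15.6 F [-0.3  0.1 -0.9] j [ 0.57  0.31 -0.23 -0.03 -1.07 -0.62]
  tool shift cm (pre-turn) [ 1.   -2.   -1.49] turn -0.005 | after turn [ 1.01 -1.99 -1.49]
```

send_rows(steps=[[[0, 0, -1.2, 0, 0.1], [0.5, -1, 0, 0, 0.1], [0.4, -0.9, 0, 0, 0.1], [0, 0, 0, 0, 0.1], [0, 0, 0, 0, 0.1]]])

```text
clock: 48.43
position: [533.3, 142.9, 187.1]
ee_rot: [-0.683, 0.729, 0.019, -0.022]
contact_force: [0.9, -0.2, -0.1]
gripper_width: 14.9
```

```bash
python3 -c "
from m import *
go(537,142,190,-1.63)"
```

```text
toolz [-0.057 -0.002 -0.998]
t=48.4 pos [533.3 142.9 187.1] yaw -1.636 w 14.9 F [ 0.9 -0.2 -0.1] j [ 0.54  0.33 -0.19 -0.03 -1.11 -0.59]
  tool shift cm (pre-turn) [ 0.07 -0.36 -0.31] turn -0.006 | after turn [ 0.07 -0.36 -0.31]
```

send_rows(steps=[[[0, -0.4, 0, 0, 0.1], [0, 0, 0, 0, 0.1], [0, 0, 0, 0, 0.1]]])

```text
clock: 48.68
position: [536.8, 142.8, 185.6]
ee_rot: [-0.683, 0.729, 0.019, -0.023]
contact_force: [-0.0, -0.7, 0.0]
gripper_width: 14.9
```

```bash
python3 -c "
from m import *
go(537,142,144,-1.63)
im,d=snap('scene'); cv2.imwrite('pics/c7.png',cv2.resize(im[110:210,210:310],None,fx=6,fy=6,interpolation=cv2.INTER_CUBIC))
s=arm.read_state()['position']; X=cloud('scene',d); k=(abs(X[...,0]-s[0])<30)&(abs(X[...,1]-s[1])<25)&(X[...,2]>88)&(X[...,2]<s[2]+5)
h=X[k]
for z in range(90,190,6):
    q=h[(h[:,2]>=z)&(h[:,2]<z+6)]
    if len(q): print(z,len(q),q[:,0].min().round(),q[:,0].max().round(),q[:,1].min().round(),q[:,1].max().round())
"
```

```text
toolz [-0.059 -0.003 -0.998]
t=48.7 pos [536.8 142.8 185.6] yaw -1.636 w 14.9 F [-0.  -0.7  0. ] j [ 0.54  0.33 -0.18 -0.03 -1.11 -0.59]
  tool shift cm (pre-turn) [ 0.05 -0.27  4.15] turn -0.006 | after turn [ 0.05 -0.27  4.15]
90 50 532.0 566.0 121.0 168.0
96 19 533.0 566.0 120.0 167.0
102 21 534.0 544.0 123.0 167.0
108 32 532.0 543.0 133.0 167.0
114 7 536.0 542.0 144.0 160.0
120 2 553.0 553.0 141.0 146.0
126 20 517.0 554.0 128.0 156.0
132 22 519.0 553.0 127.0 157.0
138 23 519.0 551.0 127.0 157.0
144 25 520.0 552.0 131.0 158.0
150 17 525.0 550.0 128.0 155.0
156 21 526.0 549.0 131.0 156.0
162 25 526.0 547.0 130.0 157.0
168 26 528.0 545.0 134.0 158.0
174 13 530.0 546.0 143.0 155.0
180 16 529.0 552.0 141.0 157.0
186 13 525.0 552.0 141.0 153.0
```

View pics/c7.png

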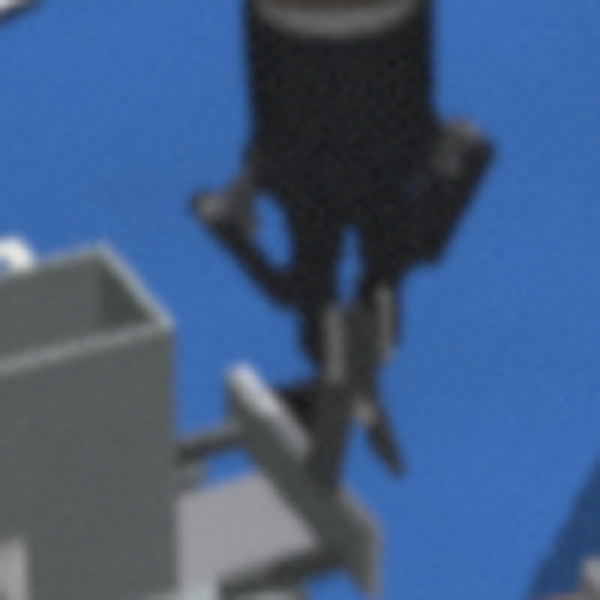

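send_rows(steps=[[[0, -0.3, 0.5, 0, 0.1], [0, -0.2, 1, 0, 0.1], [0, 0, 1, 0, 0.1], [0, 0, 0.3, 0, 0.1], [0, 0, 0, 0, 0.1], [0, 0, 0, 0, 0.1]]])

```text
clock: 49.23
position: [540.6, 142.9, 155.0]
ee_rot: [-0.684, 0.729, 0.019, -0.022]
contact_force: [-1.9, -0.3, 3.3]
gripper_width: 15.3
```

```bash
python3 -c "
from m import *
go(538.5,142.2,145,-1.63)"
```

```text
toolz [-0.058 -0.002 -0.998]
t=49.2 pos [540.6 142.9 155. ] yaw -1.634 w 15.3 F [-1.9 -0.3  3.3] j [ 0.53  0.37 -0.21 -0.03 -1.04 -0.58]
  tool shift cm (pre-turn) [0.08 0.15 1.01] turn -0.004 | after turn [0.08 0.15 1.01]
```

send_rows(steps=[[[0, 0.3, 0.2, 0, 0.1], [0, 0, 0.5, 0, 0.1], [0, 0, 0, 0, 0.1], [0, 0, 0, 0, 0.1]]])

```text
clock: 49.57
position: [541.2, 143.1, 156.9]
ee_rot: [-0.685, 0.728, 0.015, -0.017]
contact_force: [-0.5, -0.4, -0.9]
gripper_width: 15.2
```

```bash
python3 -c "
from m import *
go(538.5,142.2,145,-1.63)"
```

```text
toolz [-0.045 -0.003 -0.999]
t=49.6 pos [541.2 143.1 156.9] yaw -1.63 w 15.2 F [-0.5 -0.4 -0.9] j [ 0.54  0.36 -0.22 -0.02 -1.03 -0.58]
  tool shift cm (pre-turn) [0.1  0.21 1.2 ] turn -0.0 | after turn [0.1  0.21 1.2 ]
```

send_rows(steps=[[[0, 0.3, 0.5, 0, 0.1], [0, 0, 0.7, 0, 0.1], [0, 0, 0, 0, 0.1], [0, 0, 0, 0, 0.1]]])

```text
clock: 49.9
position: [541.3, 143.7, 156.7]
ee_rot: [-0.688, 0.726, 0.01, -0.012]
contact_force: [-0.3, -1.1, -0.7]
gripper_width: 14.8
```

```bash
cat > k.py <<'E'
from m import *
go(538.5,142.2,145,-1.63)
im,d=snap('scene')
s=arm.read_state()['position']; X=cloud('scene',d); k=(abs(X[...,0]-s[0])<35)&(abs(X[...,1]-s[1])<25)&(X[...,2]>75)&(X[...,2]<s[2]+5)
h=X[k]
for z in range(72,160,6):
    q=h[(h[:,2]>=z)&(h[:,2]<z+6)]
    if len(q): print(z,len(q),q[:,0].min().round(),q[:,0].max().round(),q[:,1].min().round(),q[:,1].max().round())
E
python3 k.py
```

```text
toolz [-0.031 -0.002 -1.   ]
t=49.9 pos [541.3 143.7 156.7] yaw -1.625 w 14.8 F [-0.3 -1.1 -0.7] j [ 0.54  0.36 -0.23 -0.02 -1.01 -0.59]
  tool shift cm (pre-turn) [0.16 0.24 1.18] turn 0.005 | after turn [0.16 0.24 1.18]
72 11 535.0 574.0 119.0 168.0
78 30 536.0 576.0 120.0 168.0
84 36 534.0 574.0 144.0 166.0
90 46 534.0 575.0 132.0 168.0
96 27 523.0 568.0 130.0 168.0
102 30 522.0 560.0 131.0 168.0
108 56 522.0 558.0 128.0 168.0
114 30 526.0 558.0 131.0 166.0
120 16 529.0 554.0 127.0 158.0
126 23 531.0 555.0 132.0 157.0
132 24 530.0 554.0 133.0 156.0
138 28 532.0 551.0 130.0 158.0
144 13 533.0 551.0 144.0 155.0
150 13 535.0 554.0 142.0 157.0
156 16 531.0 555.0 145.0 156.0
```

```bash
python3 -c "
from m import *
im,d=snap('scene'); X=cloud('scene',d); s=arm.read_state()['position']
k=(abs(X[...,0]-s[0])<110)&(X[...,1]>s[1]-45)&(X[...,1]<s[1]+60)&(X[...,2]>160)
h=X[k]
for z in range(160,330,8):
    q=h[(h[:,2]>=z)&(h[:,2]<z+8)]
    if len(q): print(z,len(q),np.sort(q[:,0])[[0,2,-3,-1]].round() if len(q)>5 else q[:,0], q[:,1].min().round(),q[:,1].max().round(), 'xmax pt',q[q[:,0].argmax()].round())
"
```

```text
160 78 [520. 524. 650. 651.] 124.0 155.0 xmax pt [651. 126. 163.]
168 80 [520. 523. 648. 651.] 122.0 156.0 xmax pt [651. 126. 172.]
176 99 [522. 522. 648. 651.] 123.0 157.0 xmax pt [651. 127. 182.]
184 70 [520. 522. 648. 650.] 124.0 158.0 xmax pt [650. 126. 190.]
192 81 [522. 525. 649. 650.] 123.0 157.0 xmax pt [650. 127. 194.]
200 117 [501. 509. 648. 649.] 100.0 160.0 xmax pt [649. 125. 204.]
208 138 [499. 500. 648. 649.] 101.0 161.0 xmax pt [649. 126. 213.]
216 133 [498. 500. 646. 649.] 99.0 163.0 xmax pt [649. 122. 219.]
224 85 [490. 494. 597. 599.] 133.0 163.0 xmax pt [599. 156. 228.]
232 93 [487. 489. 600. 603.] 136.0 165.0 xmax pt [603. 153. 239.]
240 126 [482. 485. 608. 608.] 127.0 164.0 xmax pt [608. 149. 247.]
248 153 [481. 483. 606. 608.] 128.0 167.0 xmax pt [608. 152. 249.]
256 126 [487. 490. 592. 594.] 136.0 167.0 xmax pt [594. 142. 256.]
264 74 [505. 507. 585. 586.] 134.0 165.0 xmax pt [586. 137. 265.]
272 31 [508. 566. 583. 583.] 134.0 156.0 xmax pt [583. 152. 275.]
280 44 [525. 529. 583. 584.] 133.0 181.0 xmax pt [584. 143. 284.]
288 92 [522. 523. 583. 584.] 135.0 183.0 xmax pt [584. 149. 295.]
296 93 [518. 523. 583. 585.] 136.0 184.0 xmax pt [585. 146. 302.]
304 88 [522. 526. 584. 585.] 137.0 184.0 xmax pt [585. 145. 307.]
312 97 [521. 522. 585. 585.] 134.0 185.0 xmax pt [585. 147. 318.]
320 123 [522. 523. 584. 585.] 124.0 184.0 xmax pt [585. 147. 326.]
328 117 [512. 518. 583. 585.] 125.0 181.0 xmax pt [585. 155. 329.]
```

send_rows(steps=[[[0, 0.6, -0.6, 0, 0.1], [0, 0, 0, 0, 0.1], [0, 0, 0, 0, 0.1]]])

```text
clock: 50.25
position: [533.0, 143.2, 158.8]
ee_rot: [-0.687, 0.726, 0.011, -0.016]
contact_force: [1.3, 0.0, -0.9]
gripper_width: 14.9
```

```bash
python3 k.py
```

```text
toolz [-0.038 -0.005 -0.999]
t=50.2 pos [533.  143.2 158.8] yaw -1.626 w 14.9 F [ 1.3  0.  -0.9] j [ 0.55  0.34 -0.24 -0.02 -1.02 -0.59]
  tool shift cm (pre-turn) [ 0.06 -0.61  1.36] turn 0.004 | after turn [ 0.06 -0.61  1.36]
72 8 536.0 567.0 118.0 166.0
78 20 535.0 568.0 118.0 168.0
84 30 536.0 568.0 120.0 168.0
90 41 515.0 566.0 143.0 168.0
96 23 517.0 554.0 127.0 168.0
102 29 515.0 552.0 135.0 168.0
108 48 515.0 551.0 118.0 168.0
114 26 516.0 549.0 130.0 168.0
120 18 521.0 549.0 133.0 156.0
126 18 519.0 547.0 131.0 156.0
132 26 522.0 546.0 132.0 159.0
138 28 524.0 543.0 132.0 157.0
144 17 526.0 542.0 136.0 156.0
150 12 527.0 543.0 140.0 156.0
156 16 522.0 547.0 141.0 154.0
```

send_rows(steps=[[[0, -0.4, 0.8, 0, 0.1], [0, 0, 0.8, 0, 0.1], [0, 0, 0, 0, 0.1], [0, 0, 0, 0, 0.1]]])

```text
clock: 50.63
position: [538.7, 143.6, 157.7]
ee_rot: [-0.69, 0.724, 0.008, -0.013]
contact_force: [0.4, 1.1, -0.8]
gripper_width: 15.3
```

```bash
python3 k.py
```

```text
toolz [-0.03  -0.007 -1.   ]
t=50.6 pos [538.7 143.6 157.7] yaw -1.618 w 15.3 F [ 0.4  1.1 -0.8] j [ 0.55  0.35 -0.24 -0.01 -1.01 -0.59]
  tool shift cm (pre-turn) [ 0.13 -0.03  1.27] turn 0.012 | after turn [ 0.13 -0.03  1.27]
72 8 544.0 573.0 119.0 122.0
78 27 535.0 573.0 119.0 168.0
84 29 533.0 573.0 148.0 168.0
90 44 533.0 573.0 142.0 168.0
96 29 521.0 564.0 129.0 167.0
102 33 520.0 556.0 129.0 168.0
108 55 520.0 555.0 131.0 168.0
114 25 524.0 554.0 131.0 168.0
120 20 525.0 553.0 131.0 156.0
126 22 528.0 553.0 129.0 158.0
132 24 528.0 551.0 132.0 157.0
138 24 529.0 550.0 132.0 158.0
144 19 529.0 547.0 139.0 156.0
150 12 533.0 552.0 144.0 157.0
156 21 526.0 553.0 145.0 156.0
```

```bash
python3 - <<'E'
from m import *
z=np.load("top0.npz"); d=z["d"]; X=cloud("top",d)
O=np.array([646.5,90.5]);a=-.059;ex=np.array([np.cos(a),np.sin(a)]);ey=np.array([-np.sin(a),np.cos(a)])
L=np.dstack([(X[...,:2]-O)@ex,(X[...,:2]-O)@ey,X[...,2]])
for y0 in range(-72,73,8):
    print(y0,[ (int(np.median(L[m][:,2])) if (m:=(L[...,0]>=x0)&(L[...,0]<x0+8)&(L[...,1]>=y0)&(L[...,1]<y0+8)).sum() else None) for x0 in range(-124,-30,8)])
print(arm.read_state()["joint_efforts"].round(1))
E
```

```text
-72 [1, 111, None, 3, 11, 81, 87, 83, 80, 83, 83, 81]
-64 [2, 109, None, 1, 18, 83, 83, 82, 83, 82, 83, 85]
-56 [48, 113, 96, 92, 95, 94, 96, 95, 95, 96, 82, 81]
-48 [112, 112, 97, 45, -1, 81, 81, 81, 85, 85, 82, 83]
-40 [82, 111, 76, 74, 75, 79, 76, 74, 75, 77, 102, 86]
-32 [36, 112, 76, 79, 80, 78, 78, 76, 79, 80, 139, 219]
-24 [3, 112, 77, 77, 78, 80, 78, 79, 78, 76, 133, 218]
-16 [6, 110, 77, 78, 79, 80, 76, 79, 77, 78, 133, 221]
-8 [0, 110, 77, 81, 78, 78, 76, 77, 78, 77, 132, 218]
0 [4, 56, 78, 79, 78, 76, 78, 79, 77, 78, 127, 218]
8 [1, 113, 79, 77, 77, 79, 77, 76, 79, 79, 124, 214]
16 [39, 114, 77, 77, 79, 78, 79, 78, 80, 79, 136, 218]
24 [5, 112, 76, 78, 78, 78, 78, 79, 79, 78, 152, 219]
32 [3, 110, 77, 75, 80, 77, 79, 77, 76, 75, 116, 218]
40 [2, 110, None, 2, 0, 2, 83, 83, 84, 84, 85, 83]
48 [5, 112, 95, 95, 94, 94, 95, 94, 94, 94, 80, 83]
56 [3, 111, None, 3, 41, 84, 83, 84, 84, 83, 85, 82]
64 [7, 112, None, 3, 9, 84, 84, 83, 84, 87, 84, 82]
72 [0, 0, 1, 1, 2, 0, 0, 0, 0, 2, 1, -1]
[  0.  -35.4  16.7   3.7  -0.1   0. ]
```

```bash
python3 - <<'E'
from m import *
z=np.load("top0.npz"); d,im=z["d"],z["im"]; X=cloud("top",d)
O=np.array([646.5,90.5]);a=-.059;ex=np.array([np.cos(a),np.sin(a)]);ey=np.array([-np.sin(a),np.cos(a)])
L=np.dstack([(X[...,:2]-O)@ex,(X[...,:2]-O)@ey,X[...,2]])
for s in (1,-1):
    m=(L[...,2]>89)&(L[...,2]<101)&(L[...,0]>-104)&(L[...,0]<-48)&(s*L[...,1]>25)&(s*L[...,1]<75); q=L[m]; print(s,m.sum(),np.percentile(q[:,1],[1,10,50,90,99]).round(1),np.median(q[:,2]),np.percentile(q[:,0],[1,99]).round())
# image-edge check along a row
u,v=project("top",np.r_[O-85*ex+52*ey,95])[0]; print(u,v); v=int(round(v)); r=range(int(u)-7,int(u)+8)
P=on_plane("top",[[i,v] for i in r],95); print(np.c_[((P[:,:2]-O)@ey).round(1),im[v,list(r)]])
E
```

```text
1 60 [44.8 48.6 51.9 55.5 64.6] 95.38141494009531 [-103.  -49.]
-1 55 [-55.6 -54.9 -51.7 -48.2 -39.3] 95.80223184852761 [-103.  -48.]
258.0685776415172 176.704455316379
[[ 71.9 199.  134.   75. ]
 [ 69.1 194.  148.  115. ]
 [ 66.3 188.  171.  159. ]
 [ 63.4 188.  188.  182. ]
 [ 60.6 190.  194.  189. ]
 [ 57.8 188.  191.  186. ]
 [ 55.  182.  183.  179. ]
 [ 52.1 174.  174.  172. ]
 [ 49.3 164.  164.  162. ]
 [ 46.5 167.  168.  163. ]
 [ 43.7 188.  189.  183. ]
 [ 40.8 198.  198.  191. ]
 [ 38.  191.  185.  175. ]
 [ 35.2 195.  185.  176. ]
 [ 32.4 220.  216.  213. ]]
```

send_rows(steps=[[[0, 0, -0.8, 0, 0.1], [0.6, 0.1, 0, 0.01, 0.1], [0.6, 0, 0, 0, 0.1], [0, 0, 0, 0, 0.1], [0, 0, 0, 0, 0.1]]])

```text
clock: 51.1
position: [535.6, 129.3, 161.5]
ee_rot: [-0.685, 0.728, 0.009, -0.017]
contact_force: [-0.1, 0.1, -0.4]
gripper_width: 15.2
```

```bash
sed -i 's/go(538.5,142.2,145,-1.63)/go(537.5,132,146,-1.63)/' k.py; python3 k.py
```

```text
toolz [-0.038 -0.01  -0.999]
t=51.1 pos [535.6 129.3 161.5] yaw -1.631 w 15.2 F [-0.1  0.1 -0.4] j [ 0.53  0.34 -0.24 -0.01 -1.02 -0.58]
  tool shift cm (pre-turn) [-0.3  -0.23  1.53] turn -0.001 | after turn [-0.3  -0.23  1.53]
72 27 542.0 570.0 105.0 123.0
78 24 539.0 568.0 105.0 152.0
84 25 540.0 571.0 122.0 154.0
90 36 540.0 570.0 131.0 153.0
96 10 540.0 568.0 131.0 154.0
102 24 518.0 554.0 115.0 151.0
108 52 518.0 554.0 114.0 154.0
114 24 519.0 552.0 120.0 154.0
120 23 522.0 551.0 115.0 143.0
126 19 521.0 548.0 115.0 142.0
132 15 524.0 548.0 118.0 142.0
138 28 526.0 548.0 118.0 145.0
144 26 528.0 546.0 118.0 144.0
150 13 528.0 544.0 130.0 141.0
156 14 527.0 549.0 129.0 141.0
```

send_rows(steps=[[[-0.3, -0.2, 0.5, 0, 0.1], [0, 0, 0.7, 0, 0.1], [0, 0, 0, 0, 0.1], [0, 0, 0, 0, 0.1]]])

```text
clock: 51.48
position: [537.3, 132.1, 146.8]
ee_rot: [-0.685, 0.728, 0.01, -0.018]
contact_force: [-0.0, 0.4, -0.1]
gripper_width: 15.0
```

```bash
python3 k.py
```

```text
toolz [-0.04  -0.011 -0.999]
t=51.5 pos [537.3 132.1 146.8] yaw -1.632 w 15.0 F [-0.   0.4 -0.1] j [ 0.53  0.36 -0.25 -0.01 -1.   -0.58]
  tool shift cm (pre-turn) [ 0.01 -0.03  0.08] turn -0.002 | after turn [ 0.01 -0.03  0.08]
72 16 549.0 572.0 107.0 122.0
78 26 541.0 572.0 108.0 157.0
84 31 540.0 572.0 125.0 154.0
90 40 541.0 571.0 119.0 154.0
96 27 519.0 554.0 118.0 156.0
102 27 523.0 555.0 122.0 157.0
108 38 523.0 553.0 120.0 156.0
114 23 524.0 550.0 120.0 154.0
120 27 527.0 550.0 117.0 145.0
126 24 530.0 548.0 117.0 146.0
132 16 530.0 546.0 128.0 146.0
138 14 530.0 547.0 133.0 144.0
144 16 530.0 553.0 132.0 145.0
150 4 526.0 550.0 135.0 146.0
```

send_rows(steps=[[[0, 0, 0.4, 0, 0.1], [0, 0, 0, 0, 0.15], [0, 0, 0, 0, 0.2], [0, 0, 0, 0, 0.25], [0, 0, 0, 0, 0.3], [0, 0, 0, 0, 0.35], [0, 0, 0, 0, 0.4], [0, 0, 0, 0, 0.45], [0, 0, 0, 0, 0.5], [0, 0, 0, 0, 0.55]]])

```text
clock: 52.37
position: [537.1, 132.3, 142.7]
ee_rot: [-0.685, 0.728, 0.01, -0.018]
contact_force: [0.5, 0.5, -0.6]
gripper_width: 46.9
```

send_rows(steps=[[[0, 0, 0, 0, 0.6], [0, 0, 0, 0, 0.6]]])

```text
clock: 52.53
position: [537.5, 132.5, 143.3]
ee_rot: [-0.685, 0.728, 0.009, -0.017]
contact_force: [0.7, -0.1, -0.4]
gripper_width: 50.9
```

```bash
python3 k.py
```

```text
toolz [-0.038 -0.01  -0.999]
t=52.5 pos [537.5 132.5 143.3] yaw -1.631 w 50.9 F [ 0.7 -0.1 -0.4] j [ 0.53  0.36 -0.26 -0.01 -0.99 -0.58]
  tool shift cm (pre-turn) [ 0.05  0.01 -0.27] turn -0.001 | after turn [ 0.05  0.01 -0.27]
72 23 541.0 572.0 108.0 122.0
78 25 541.0 572.0 110.0 157.0
84 22 540.0 572.0 121.0 155.0
90 50 540.0 572.0 119.0 156.0
96 16 542.0 568.0 121.0 155.0
102 16 541.0 549.0 120.0 157.0
108 38 530.0 549.0 119.0 157.0
114 17 529.0 548.0 119.0 146.0
120 21 527.0 549.0 119.0 146.0
126 29 527.0 547.0 124.0 147.0
132 17 527.0 549.0 120.0 143.0
138 24 526.0 568.0 120.0 144.0
144 19 512.0 571.0 120.0 146.0
```

send_rows(steps=[[[0, 0.05, -1, 0, 0.6], [0, 0.1, -1.5, 0, 0.6], [0, 0.1, -1.5, 0, 0.6], [0, 0, -1.5, 0, 0.6], [0, 0, -1, 0, 0.6], [0, 0, 0, 0, 0.6]]])

```text
clock: 53.08
position: [537.7, 133.0, 214.2]
ee_rot: [-0.685, 0.728, 0.009, -0.018]
contact_force: [0.8, -0.4, 0.4]
gripper_width: 51.4
```

send_rows(steps=[[[0, 3, -1, 0, 0.6], [0, 4, -1, 0, 1], [0, 4, 0, 0, 1], [0, 4, 0, 0, 1], [0, 0, 0, 0, 1], [0, 0, 0, 0, 1]]])

```text
clock: 53.58
position: [383.7, 141.7, 239.4]
ee_rot: [-0.685, 0.729, 0.009, -0.017]
contact_force: [0.2, 0.6, 0.1]
gripper_width: 85.4
```

```bash
python3 - <<'E'
from m import *
go(640,-38,120,-1.63)
for n in ("top","scene"):
    im,d=snap(n); X=cloud(n,d); 
    k=(abs(X[...,0]-538)<40)&(abs(X[...,1]-133)<35)&(X[...,2]>119)&(X[...,2]<200); h=X[k]
    if len(h): print(n,len(h),h.mean(0).round(1),rect(h),"ztop",np.percentile(h[:,2],[50,95,99]).round(1))
    if len(h):
        t=h[h[:,2]>np.percentile(h[:,2],97)-10]; print(" top part",t.mean(0).round(1),rect(t))
    np.savez(n+"c.npz",im=im,d=d)
E
```

```text
toolz [-0.038 -0.01  -0.999]
t=53.6 pos [383.7 141.7 239.4] yaw -1.633 w 85.4 F [0.2 0.6 0.1] j [ 0.74  0.02 -0.44 -0.02 -1.15 -0.8 ]
  tool shift cm (pre-turn) [ 16.19 -27.12  11.15] turn -0.003 | after turn [ 16.27 -27.08  11.16]
top 129 [538.4 132.5 149.7] (array([536.4, 132.9]), array([42.3, 37.3]), 31.2) ztop [149.4 173.  175.5]
 top part [537.2 133.9 169.9] (array([536.5, 133.1]), array([21.6, 37. ]), 85.6)
scene 203 [537.5 135.4 146.1] (array([538.6, 132.7]), array([28.2, 35.6]), 88.0) ztop [146.3 169.2 170.2]
 top part [537.3 134.4 165.8] (array([538.5, 131.4]), array([25.9, 35.6]), 87.3)
```

send_rows(steps=[[[2, -3.3, 0, 0, 1], [2, -3.3, 0, 0, 1], [2, -3.3, 0, 0, 1], [2, -3.3, 0, 0, 1], [2, -3.3, 0, 0, 1], [2, -3.3, 0, 0, 1], [2, -3.3, 0, 0, 1], [2, -3, 0, 0, 1], [0, 0, 0, 0, 1], [0, 0, 0, 0, 1]]])

```text
clock: 54.52
position: [656.9, -47.2, 220.8]
ee_rot: [-0.683, 0.73, 0.011, -0.02]
contact_force: [0.1, -0.5, -0.3]
gripper_width: 85.1
```

```bash
python3 - <<'E'
from m import *
go(640,-38,100,-1.63)
E
```

```text
toolz [-0.044 -0.012 -0.999]
t=54.5 pos [656.9 -47.2 220.8] yaw -1.637 w 85.1 F [ 0.1 -0.5 -0.3] j [ 0.18  0.47  0.12  0.   -1.26 -0.24]
  tool shift cm (pre-turn) [-0.98  1.22 12.13] turn -0.007 | after turn [-0.99  1.21 12.13]
```

send_rows(steps=[[[-0.5, 0.8, 3, 0, 1], [-0.4, 0.5, 3, 0, 1], [0, 0, 3, 0, 1], [0, 0, 2, 0, 1], [0, 0, 0, 0, 0.8], [0, 0, 0, 0, 0.8]]])

```text
clock: 55.02
position: [640.5, -40.5, 104.7]
ee_rot: [-0.682, 0.731, 0.011, -0.021]
contact_force: [0.5, -0.2, 0.9]
gripper_width: 67.9
```

```bash
python3 - <<'E'
from m import *
go(638.5,-38,14,-1.63)
E
```

```text
toolz [-0.045 -0.013 -0.999]
t=55.0 pos [640.5 -40.5 104.7] yaw -1.641 w 67.9 F [ 0.5 -0.2  0.9] j [ 0.19  0.54 -0.08  0.01 -1.   -0.26]
  tool shift cm (pre-turn) [-0.38 -0.19  9.07] turn -0.011 | after turn [-0.38 -0.19  9.07]
```

send_rows(steps=[[[-0.3, -0.1, 2.5, -0.01, 0.8], [0, -0.1, 2.5, 0, 0.6], [0, 0, 2, 0, 0.5], [0, 0, 1, 0, 0.5], [0, 0, 0, 0, 0.5], [0, 0, 0, 0, 0.5]]])

```text
clock: 55.52
position: [647.2, -37.0, 32.6]
ee_rot: [-0.687, 0.727, 0.004, -0.014]
contact_force: [-0.5, -0.4, -0.4]
gripper_width: 42.3
```

```bash
python3 - <<'E'
from m import *
go(638.5,-38,14,-1.63)
E
```

```text
toolz [-0.027 -0.013 -1.   ]
t=55.5 pos [647.2 -37.   32.6] yaw -1.627 w 42.3 F [-0.5 -0.4 -0.4] j [ 0.2   0.62 -0.14  0.01 -0.84 -0.26]
  tool shift cm (pre-turn) [0.12 0.82 1.88] turn 0.003 | after turn [0.13 0.82 1.88]
```

send_rows(steps=[[[0.1, 0.6, 0.6, 0, 0.5], [0, 0.2, 0.9, 0, 0.5], [0, 0, 0, 0, 0.5], [0, 0, 0, 0, 0.4], [0, 0, 0, 0, 0.3], [0, 0, 0, 0, 0.2], [0, 0, 0, 0, 0.1], [0, 0, 0, 0, 0.05], [0, 0, 0, 0, 0.05], [0, 0, 0, 0, 0.05]]])

```text
clock: 56.35
position: [641.9, -37.3, 23.3]
ee_rot: [-0.687, 0.726, 0.001, -0.01]
contact_force: [-1.0, 0.9, 0.1]
gripper_width: 10.3
```

```bash
python3 - <<'E'
from m import *
go(639,-38,14,-1.63)
E
```

```text
toolz [-0.015 -0.012 -1.   ]
t=56.4 pos [641.9 -37.3  23.3] yaw -1.626 w 10.3 F [-1.   0.9  0.1] j [ 0.2   0.62 -0.17  0.01 -0.8  -0.26]
  tool shift cm (pre-turn) [0.07 0.28 0.94] turn 0.004 | after turn [0.07 0.28 0.94]
```

send_rows(steps=[[[0.8, 0.1, 0, 0, 0.05], [1.5, 0, 0, 0, 0.05], [1.8, 0, 0, 0, 0.05], [1.8, 0, 0, 0, 0.05], [1.8, 0, 0, 0, 0.05], [1.5, 0, 0, 0, 0.05], [0.8, 0, 0, 0, 0.05], [0, 0, 0, 0, 0.05]]])

```text
clock: 57.02
position: [635.4, -143.9, 23.2]
ee_rot: [-0.688, 0.725, 0.001, -0.008]
contact_force: [-0.6, 2.3, 1.0]
gripper_width: 10.6
```

```bash
python3 - <<'E'
from m import *
go(632,-175,20,-1.63)
E
```

```text
toolz [-0.013 -0.009 -1.   ]
t=57.0 pos [ 635.4 -143.9   23.2] yaw -1.623 w 10.6 F [-0.6  2.3  1. ] j [ 0.03  0.63 -0.15  0.01 -0.8  -0.09]
  tool shift cm (pre-turn) [3.12 0.17 0.36] turn 0.007 | after turn [3.12 0.15 0.36]
```

send_rows(steps=[[[1, 0.1, 0, 0, 0.05], [1.5, 0.2, 0, 0, 0.05], [1.5, 0.3, 0, 0.01, 0.05], [1.5, 0.5, 0, 0.01, 0.05], [1.5, 0.5, 0, 0.01, 0.05], [1.5, 0.5, 0, 0, 0.05], [1.2, 0.4, 0, 0, 0.05], [0.6, 0.2, 0, 0, 0.05], [0, 0, 0, 0, 0.05]]])

```text
clock: 57.77
position: [596.7, -254.3, 23.4]
ee_rot: [-0.675, 0.738, 0.002, -0.008]
contact_force: [-0.0, 1.6, -1.5]
gripper_width: 10.9
```

```bash
python3 - <<'E'
from m import *
go(576.4,-347.5,20,-1.656)
E
```

```text
toolz [-0.015 -0.008 -1.   ]
t=57.8 pos [ 596.7 -254.3   23.4] yaw -1.66 w 10.9 F [-0.   1.6 -1.5] j [-0.15  0.63 -0.16  0.01 -0.8   0.05]
  tool shift cm (pre-turn) [9.46 1.19 0.45] turn -0.004 | after turn [9.46 1.22 0.45]
```

send_rows(steps=[[[1, 0.1, 0, 0, 0.05], [1.5, 0.2, 0, 0, 0.05], [1.5, 0.2, 0, 0, 0.05], [1.5, 0.2, 0, 0, 0.05], [1.2, 0.2, 0, 0, 0.05], [0.6, 0.1, 0, 0, 0.05], [0, 0, 0, 0, 0.05], [0, 0, 0, 0, 0.05]]])

```text
clock: 58.43
position: [577.8, -332.6, 23.5]
ee_rot: [-0.675, 0.738, 0.003, -0.009]
contact_force: [0.0, 2.7, -1.5]
gripper_width: 10.4
```

```bash
python3 - <<'E'
from m import *
go(576.4,-347.5,20,-1.656)
E
```

```text
toolz [-0.017 -0.007 -1.   ]
t=58.4 pos [ 577.8 -332.6   23.5] yaw -1.659 w 10.4 F [ 0.   2.7 -1.5] j [-0.27  0.65 -0.11  0.02 -0.83  0.18]
  tool shift cm (pre-turn) [1.5  0.01 0.36] turn -0.003 | after turn [1.5  0.01 0.36]
```

send_rows(steps=[[[0.6, 0, 0, 0, 0.05], [0.5, 0, 0, 0, 0.05], [0, 0, 0, 0, 0.05], [0, 0, 0, 0, 0.05], [0, 0, 0, 0, 0.2], [0, 0, 0, 0, 0.3], [0, 0, 0, 0, 0.4], [0, 0, -2, 0, 0.4], [0, 0, -4, 0, 0.5], [0, 0, -4, 0, 0.6]]])

```text
clock: 59.27
position: [573.6, -340.3, 117.0]
ee_rot: [-0.676, 0.737, 0.013, -0.014]
contact_force: [1.8, -0.6, 0.2]
gripper_width: 50.9
```

send_rows(steps=[[[0, 3, -4, 0, 0.6], [0, 4, 0, 0, 0.6], [0, 4, 0, 0, 0.6], [0, 4, 0, 0, 0.6], [-3, 0, 0, 0, 0.6], [-4, 0, 0, 0, 0.6], [-4, 0, 0, 0, 0.6], [-4, 0, 0, 0, 0.6], [-4, 0, 0, 0, 0.6], [-4, 0, 0, 0, 0.6]]])

```text
clock: 60.1
position: [450.7, -100.4, 168.5]
ee_rot: [-0.672, 0.741, -0.004, -0.008]
contact_force: [0.7, -0.2, 0.5]
gripper_width: 51.0
```

send_rows(steps=[[[-4, 0, 0, 0, 0.6], [-4, 0, 0, 0, 0.6], [-4, 0, 0, 0, 0.6], [-4, 0, 0, 0, 0.6], [-4, 0, 0, 0, 0.6], [-4, 0, 0, 0, 0.6], [-4, 0, 0, 0, 0.6], [-4, 0, 0, 0, 0.6], [0, 0, 0, 0, 0.6]]])

```text
clock: 60.85
position: [481.2, 238.5, 171.0]
ee_rot: [-0.676, 0.737, -0.007, 0.001]
contact_force: [0.1, -0.2, -0.9]
gripper_width: 51.3
```

```bash
python3 - <<'E'
from m import *
go()
im,d=snap("top"); im2,d2=snap("scene"); X=cloud("top",d); np.savez("topf.npz",im=im,d=d)
H,S,V=masks("top",im); notblue=~((H>95)&(H<125)&(S>110))
W=np.zeros_like(notblue); W[135:215,335:450]=1
def reg(n,m,z):
    v,u=np.nonzero(m); print(n,len(u),rect(on_plane("top",np.c_[u,v],z)))
for m in comps(W&(V>190)&(S<80),50): reg("tape?",m,0)
for m in comps(W&(X[...,2]>25)&notblue,30): reg("hi",m,42)
for m in comps(W&(V<110)&(X[...,2]<45)&notblue,8): reg("dark",m,22)
a=cv2.resize(im[130:215,325:450],(625,425),interpolation=cv2.INTER_CUBIC)
b=cv2.resize(im2[120:220,180:290],(175,159)); b2=cv2.resize(im[95:245,205:315],(175,239)); c=np.vstack([b,b2,np.zeros((27,175,3),np.uint8)])
cv2.imwrite("pics/f.png",np.hstack([a,c]))
E
```

```text
toolz [ 0.011 -0.01  -1.   ]
t=60.9 pos [481.2 238.5 171. ] yaw -1.658 w 51.3 F [ 0.1 -0.2 -0.9] j [ 0.77  0.29 -0.31  0.02 -0.98 -0.87]
  tool shift cm (pre-turn) [0. 0. 0.] turn 0 | after turn [0. 0. 0.]
tape? 1168 (array([ 587.4, -217.8]), array([200. , 179.2]), 85.1)
tape? 52 (array([ 570.8, -166.3]), array([12.9, 48.6]), 79.6)
hi 382 (array([ 586.4, -210.6]), array([133.4, 113.2]), 85.0)
hi 61 (array([ 571. , -196.6]), array([23.4, 20.8]), 88.9)
hi 68 (array([ 575.1, -338.1]), array([43.6, 11.8]), 89.9)
hi 36 (array([ 565. , -225.7]), array([17.8, 14.7]), 89.9)
dark 22 (array([ 609.6, -149.7]), array([ 2.7, 63.3]), 84.3)
dark 11 (array([ 641. , -190.7]), array([29.8,  0. ]), 89.8)
dark 97 (array([ 601.1, -266.2]), array([114.3,  55.8]), 28.6)
dark 68 (array([ 559.7, -188. ]), array([21.3, 40.7]), 48.4)
dark 10 (array([ 573.8, -330.5]), array([12.4,  6.4]), 43.7)
dark 25 (array([ 565.8, -227.7]), array([17.9, 12. ]), 89.9)
dark 12 (array([ 554., -146.]), array([ 3., 30.]), 89.0)
```

View pics/f.png

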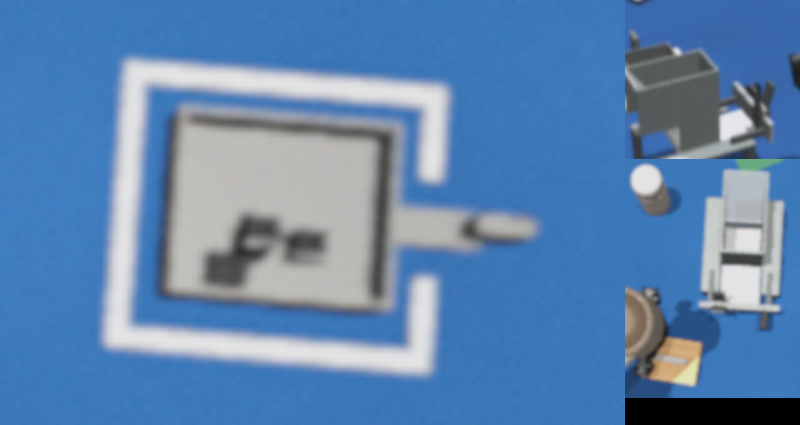

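```bash
python3 - <<'E'
from m import *
z=np.load("topf.npz"); im,d=z["im"],z["d"]; X=cloud("top",d)
np.set_printoptions(linewidth=200)
print(X[170:190,362:394,2].round().astype(int)); print(im[170:190,362:394].mean(2).astype(int))
for m in comps((X[...,2]>70)&(X[...,2]<160)&(abs(X[...,0]-660)<35)&(abs(X[...,1]-88)<32),10): print("bin interior",m.sum(),X[m].mean(0).round(),im[m].mean(0).round())
E
```

```text
[[   0    3    3    1    4    4    8    7    3    3   10    1    4    5    4    4    4    7    1    6   10    4    1    3    2    5    2    3    6    1    6    1]
 [   4    2    7    7    6    4    8    1    4    8    6    4    4    2    5    3    4    4    4    4    2    2    2    6    4    4    7    1    6    7   10   13]
 [   3    3    3    4    5    6    3    6    2    2    9    5   22    4    3    3    3    7    3    6    3    5    4    3    3    5    3    4    6    2    7    3]
 [   8    9    2    3    4    3    6    1    8    6    3   17   47   48   56   50   43   49    2    3    3    5    0    4    6   -1    3    6    8   -2    4    2]
 [   5    5    6    4    4    4    1    2    2    4   25   38   48   48   48   50   47   46   46    7    6    8    9    4    8    9    8    2   -1    7    4    3]
 [   4   -1    4   -2    1    0    5   -1    5   -2   28   38   46   45   46   46   46   48   48    5    7    2    7    2   10    3    4    6    5    7    5    5]
 [   5    5    4    2    7    0   10    4   -1    5   27   40   45   42   45   45   46   46   48    7   16   30   23   27 
[... 4132 characters left out ...]
188 176 142  99  80  80  80  80  77  78 103 145 174 186 188 188 188 187 188 187 188 186 187 187 186 187 187 186 185 185 185]
 [190 187 177 153 124 105 101  97  90  85  90 119 156 180 188 188 188 187 188 188 187 187 186 186 185 186 186 185 185 185 185 185]
 [179 180 175 168 153 147 143 135 129 126 130 145 168 184 187 188 188 188 188 188 188 188 187 187 187 186 186 186 185 186 186 186]
 [145 148 150 152 150 149 154 154 153 154 155 161 170 177 179 181 182 183 185 186 188 187 186 186 186 186 185 185 186 187 185 186]
 [109 112 115 116 119 120 123 127 129 128 131 134 141 146 149 153 159 161 167 173 174 175 176 174 175 176 177 179 180 182 183 184]]
bin interior 574 [670.  88. 104.] [191. 189. 187.]
```

```bash
python3 - <<'E'
from m import *
im2,d2=snap("scene"); im,d=snap("top"); 
for n,i,dd in (("top",im,d),("scene",im2,d2)):
    X=cloud(n,dd); H,S,V=masks(n,i); m=~((H>95)&(H<125)&(S>110))&(X[...,2]>7)&(X[...,2]<50)&(X[...,0]>300)&(X[...,0]<1000)&(abs(X[...,1])<520)
    for c in comps(m,12): print(n,c.sum(),np.median(X[c],axis=0).round(),rect(X[c])[1],i[c].mean(0).round())
# relay seen in tray under the bin earlier (t6)
O=np.array([646.5,90.5]);a=-.059;ex=np.array([np.cos(a),np.sin(a)]);ey=np.array([-np.sin(a),np.cos(a)])
P=on_plane("scene",[[170+405/6,170+330/6]],16)[0,:2]; print("t6 relay tray-local",(P-O)@ex,(P-O)@ey-2)
E
```

```text
top 13 [865.  71.   9.] [19.3 11.2] [86. 98. 76.]
top 37 [852.  13.   9.] [17. 29.] [81. 92. 73.]
top 56 [721. 243.  24.] [17.3 50. ] [101.  97.  97.]
top 355 [534. 482.  21.] [ 26.2 198. ] [ 96. 203. 207.]
top 781 [ 572. -212.   30.] [162.2 111. ] [127. 125. 124.]
top 89 [ 575. -336.   37.] [43.9 21.6] [152. 146. 143.]
top 611 [435. 205.  40.] [86.4 79.9] [128. 171. 200.]
scene 363 [ 581. -274.   29.] [135.9 112.2] [95. 90. 86.]
scene 956 [457. 243.  38.] [104.3  82.5] [ 90. 119. 148.]
scene 59 [723.  30.  27.] [10.9 14.7] [65. 58. 53.]
scene 83 [576. 162.  31.] [19.6 14.2] [65. 58. 54.]
scene 38 [854.  14.   9.] [15.3 32.2] [62. 70. 53.]
scene 14 [734. 144.  33.] [11.1  1.4] [83. 73. 68.]
scene 1145 [356. 439.  35.] [95.6 75.5] [ 72. 171. 161.]
scene 277 [755. 276.  30.] [26.2 53.3] [127. 129. 131.]
scene 605 [540. 488.  21.] [ 26.5 204.2] [103. 199. 204.]
t6 relay tray-local -34.831230419564214 20.189758901323263
```

```bash
python3 - <<'E'
from m import *
im,d=snap("scene"); X=cloud("scene",d); k=(abs(X[...,0]-538)<30)&(abs(X[...,1]-133)<25)&(X[...,2]>119)&(X[...,2]<185); h=X[k]; print(h.mean(0).round(1),np.percentile(h[:,2],[50,97]).round(1))
go(); print(job.job_done())
E
```

```text
[537.4 135.4 146.2] [146.3 170.2]
  toolz [ 0.006 -0.012 -1.   ]
t=61.1 pos [479.5 231.2 170.5] yaw -1.665 w 51.4 F [ 0.4 -0.2  0.7] j [ 0.76  0.28 -0.31  0.02 -0.98 -0.87]
  tool shift cm (pre-turn) [0. 0. 0.] turn 0 | after turn [0. 0. 0.]
the job is handed in; nothing more can be done
None
```

The job is handed in at about 61 s: bin emptied, gate shut and clipped, tray back in its bay with the relays. The one real deviation is that the clip sits about 9 mm off the lock spot.

**What I did:** I put both bench relays in the tray and slid it under the outlet, centred to about 2 mm. Then I pulled the gate out to its stop, pushed it back until it would go no further, and fitted the clip. The tray went back into its bay last.

**Last checks:**
- **Tray:** its centre is within about 7 mm of the bay centre and its yaw matches the tape. All of it is inside the tape.
- **Relays:** depth shows four in the tray: one flat, one on its side, and two in a stack. The lower one in the stack is inferred from the height. The top of the stack is about 4 mm above the tray rim. Four fits two from the bench and two from the bin, but I never got a firm count inside the bin. I saw none left on the bench, and with the gate open the outlet showed only the tray floor.
- **Gate:** with the gripper clear, the two flanges measured in the same place as at the start.
- **Clip:** it is closed over both flanges at the specified depth, with the pivot about 14 mm above their top edge.

**What disagreed:** the clip sits at about 36 mm along the bin's y instead of 45 mm. A bar behind the flange, at y 48 to 56 mm with its top about 95 mm above the bench, stopped the jaws going down at the exact spot. I moved the clip inward so it could seat at full depth, still within the stated bare flange.

The spray can, screwdriver and multimeter were not touched.

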